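# Load a pedal body in the clamping nest and press its bar home

### The arm

A 6-joint arm with a two-finger parallel gripper is mounted at the origin on a cart in front of the work surface, level with it; the furniture and walls round the work are solid. World frame = base frame: x ahead of the robot, y to its left, z up, the work surface at z = 0. Lengths are in mm, angles in rad, forces in N, time in s.
With the tool pointing down it reaches from about 350 to 975 mm from the base axis. Payload 7.1 kg.
Tool frame: the origin (TCP) lies midway between the tips of the shut fingers; the grasp point (between the pads) lies 19 mm behind it (ctrl.hold_point_z is the distance from the TCP to the grasp point, in mm); z points along the fingers, y is the direction in which the jaws open and shut (so a half turn about z gives the same grasp; the last joint's range is limited). The gripper opens to 88 mm and grips with 3 to 60 N. Pads are 20 mm wide; open, the fingers measure 115 mm over their backs; the gripper's body (75 mm by 178 mm) begins 61 mm behind the grasp point.
Start: joints at [-1.174, 0.423, 1.63, -0, 1.089, -0.019], TCP at [252.466, -571.721, 194.475] pointing down, gripper open.
Joint ranges: [-3, 3], [-0.9, 2.11], [0.09, 2.58], [-1.31, 4.45], [0.11, 2.69], [-2.54, 2.54]. Speed limits (rad/s): [2.39, 2.39, 3.01, 3.14, 3.14, 3.14].

### API

Orientations are given as a rotation vector (axis times angle).
In Python, from workcell import ctrl, eyes gives the robot as it stands.
- The arm moves only by the tool move_arm, never from a script. Its argument "deltas" is a list of rows, each a list of 6 numbers: the shift along the tool's x, y, z in mm, then the turn, a rotation vector about the tool's x, y, z in rad. A call has 1 to 5 rows; each row shifts and turns the pose as measured when the row begins, along the tool's axes as they then stand; what a row does not reach is not made up. A row lasts 1/12 s, in which the tool goes at most 41.7 mm and 7.16 degrees, less where a joint would pass 70% of its speed; a pose out of reach is approached as far as the arm can. A call is refused whole if a number of a shift passes 41.7 or a number of a turn 0.125, either way. A call with a gripper value outside its range is refused whole. "hand" is the closure, from -1 (fully open) to 1 (shut), set as the call begins (left out, the last holds). The fingers move at their own pace and stop on an object; the grip force is fixed at half the most. Time passes only in rows, so rows that do not move let the fingers close. It gives the time, the measured TCP pose, the force and the opening at its end, in the units of the state.
- ctrl.get_obs(): the state, without advancing time (a new reading comes with each control period).
- eyes.get_image(name): name is "scene" or "top" or "wrist"; returns a dict with "frame" (480x640x3 uint8, red, green, blue), "range_z" (480x640 float32, mm along the optical axis (not along the pixel's ray), 0 where there is no reading), "fx", "fy", "cx", "cy" (pixels), "D" ([k1, k2, p1, p2, k3] as OpenCV has them; the pictures are not rectified), "cam_to_world" (4x4, takes a point from camera to world coordinates). Camera axes: x right, y down, z forward; pixel columns grow to the right and rows downward; lengths in mm; the calibration is good to about 2 mm. A picture is of the moment at which its call begins.
- ctrl.close_job(): hands the job in, once; it reports no verdict.
The state is a dict: "t": time; "qpos": joint angles; "qvel": joint speeds; "joint_torque": joint torques, N m; "ee_pos": TCP position; "orientation": TCP orientation; "ft_force": force on the tool from outside, world axes, zero at the start; "moment": the same for the moment, N m; "width": finger opening in mm.
Only numpy, scipy, OpenCV 4.12 (cv2) and the standard library are available. Lean on these libraries where they do the work, as an engineer would, in place of code of your own. Each camera call takes 0.05 s, during which the arm holds its last target.

### The job

Take the bare aluminium pedal body from the tray and seat it flat and square in the nest of the clamping fixture, with its axle boss in the open slot of the end wall, and let go of it. Then press the fixture's long black bar down near its middle, slowly, gently and level so that neither end runs ahead, until you feel it reach its stop; it stays down and slides the two hold-down dogs over the seated body. Do not disturb the roll of tape or the black pedal.

Things in the scene. Friction and masses are not known exactly. Their poses are not given: they have to be found in the camera images.
- pedal_body: bare grey aluminium bicycle pedal body, about 250 g: open rectangular frame 60 mm wide (x), 100 mm long (y), 20 mm high (z), an axle barrel 18 mm thick along its middle (y). Origin: centre of the frame's underside, z up. It lies flat in the steel tray: floor 4 mm, rim 18 mm above the bench. Grip it across the 60 mm width, at the middle of the two long rails.
- boss (a point): centre of the round end face of the pedal body's axle boss: the barrel (18 mm thick) sticks out 12 mm past the frame at its +y end only, so this point lies at y = +62 mm, z = 10 mm from the body's origin
- fixture: clamping fixture, fixed to the bench: aluminium plate 145 mm (x) by 170 mm (y), 12 mm thick, with a dark steel nest for the pedal body on one half and a long black press bar along y on the other, robot-side half (-x). Origin: centre of the plate's underside, on the bench, z up.
- nest (a point): centre of the nest floor, 12 mm above the bench; axes as the fixture's. The seated body's origin and axes coincide with it, boss to +y. The nest is 104 x 64 mm between its walls (2 mm clear each side). Walls 12 mm high, with flared lips up to 19 mm that widen the mouth some 3 mm each side. Long sides: walls only near the corners, 32 to 52 mm from the middle; fingers fit in the 64 mm gap.
- slot (a point): foot of the 26 mm wide slot in the nest's end wall at +y (56 mm from nest), where the axle boss goes; the end wall at -y has no slot
- dog_left (a joint): slide of the hold-down dog behind the +y end wall (a twin at -y moves alike), m: steel block 16 mm wide, on the +x side of the boss slot (16 to 32 mm from the middle), 23 to 31 mm above the nest floor, tip 58 mm from the nest's middle at 0. Pressing the bar drives it inward over the end of the body, 1.2 mm per mm of bar, clearing a flat seated body by 3 mm.
- bar_foot (a point): point on top of the fixture's plate (12 mm above the bench) straight below the middle of the black bar, 85 mm to -x of nest, same axes. The bar: 160 mm long (y), 20 mm wide (x), 18 mm thick, rounded. It stands on studs set to a height that is not measured: fully up, its top is anywhere from 31 to 49 mm above this point. Find top and stop by touch.
- bar (a joint): how far the bar is pressed down, m: 0 fully up, 0.012 at its firm stop; starts between 0 and 2 mm. It resists with about 8 N all the way (plus 25 N per m/s of speed), then abruptly and hard at the stop (close in at 10 to 15 mm/s; over 40 N harms it), and stays where it is left.
- bar_rock (a joint): rocking of the bar about the fixture's x axis at its middle, rad: 0 level, positive with the +y end high; a spring of 3 Nm/rad levels it again. A press off the middle rocks it: 15 N at 10 mm from the middle gives 0.05 rad.
- tape: bystander: roll of brown packing tape lying flat in the tray beyond the pedal body, 102 mm across, 48 mm high; origin at the centre of its underside
- black_pedal: bystander: black bicycle pedal, 107 x 126 x 20 mm, lying in the tray beyond the pedal body; origin at the centre of its underside

How it is judged:
By the outcome, as a careful person would: the job done as asked, in the order asked, and still so for the second after the job is handed in, with the robot touching nothing.
It also fails if it takes over 48 s, if anything falls off the work surface, if the arm or the gripper's body presses on something with over 40 N, if the wrist force passes 120 N, or if a joint passes its speed limit or range.

## Working session

There is one attempt and no reset: what is moved stays moved. The work goes in short steps, Python scripts to look and compute and a tool call to move; the robot and the scene stay as the last step left them, time stands still between calls to the robot, and variables do not carry over. Pictures are saved under pics/ and viewed, and the job is handed in when it is done.

Besides the shell and the picture viewer there is one more tool, called after "Call:" as name([rows], argument=value, ...), one row to a line, values as JSON. move_arm: Moves the arm, as the interface text tells. Its arguments: {"type":"object","properties":{"deltas":{"type":"array"},"hand":{"type":"number"}},"required":["deltas"]}

```bash
ls; mkdir -p pics; cat > h.py <<'E'
import numpy as np, cv2, pickle
from workcell import ctrl, eyes
def grab(n,tag):
    d=eyes.get_image(n); pickle.dump(d,open(f'pics/{tag}.pkl','wb')); cv2.imwrite(f'pics/{tag}.png',d['frame'][:,:,::-1]); return d
def load(tag): return pickle.load(open(f'pics/{tag}.pkl','rb'))
def K(d): return np.array([[d['fx'],0,d['cx']],[0,d['fy'],d['cy']],[0,0,1.]])
def rays(d,px):
    p=cv2.undistortPoints(np.array(px,float).reshape(-1,1,2),K(d),np.array(d['D'],float)).reshape(-1,2)
    T=np.array(d['cam_to_world']); v=np.c_[p,np.ones(len(p))]@T[:3,:3].T
    return T[:3,3],v
def onplane(d,px,z):
    o,v=rays(d,px); return o+v*((z-o[2])/v[:,2])[:,None]
def depthpts(d,px):
    o,v=rays(d,px); z=np.array([d['range_z'][int(round(b)),int(round(a))] for a,b in px]); return o+v*z[:,None]
def proj(d,P):
    T=np.linalg.inv(np.array(d['cam_to_world'])); r,_=cv2.Rodrigues(T[:3,:3])
    return cv2.projectPoints(np.array(P,float).reshape(-1,1,3),r,T[:3,3],K(d),np.array(d['D'],float))[0].reshape(-1,2)
E
python3 - <<'E'
from h import *
for n in ['scene','top','wrist']:
    d=grab(n,n+'0'); print(n,d['fx'],d['D'],np.round(d['cam_to_world'],3).tolist())
print(ctrl.get_obs(), ctrl.hold_point_z)
E
```

```text
pics
scene 578.8958797938864 [-0.15929105  0.          0.          0.          0.        ] [[-0.749, -0.453, 0.484, 134.96], [-0.663, 0.529, -0.53, 448.795], [-0.016, -0.717, -0.697, 775.255], [0.0, 0.0, 0.0, 1.0]]
top 608.6462430321369 [0.0353571 0.        0.        0.        0.       ] [[0.001, -0.996, 0.09, 530.834], [-1.0, 0.0, 0.016, -113.863], [-0.016, -0.09, -0.996, 1296.911], [0.0, 0.0, 0.0, 1.0]]
wrist 411.58560785388687 [-0.01446326  0.          0.          0.          0.        ] [[0.405, -0.886, -0.226, 314.745], [-0.914, -0.393, -0.098, -544.885], [-0.002, 0.247, -0.969, 383.297], [0.0, 0.0, 0.0, 1.0]]
{'t': 0.15, 'qpos': array([-1.17401065e+00,  4.23672122e-01,  1.63048942e+00,  1.47055376e-05,
        1.08861464e+00, -1.90067124e-02]), 'qvel': array([ 0.00083562, -0.00124261, -0.0042585 , -0.00056317,  0.0005353 ,
        0.00022679]), 'joint_torque': array([ 9.08146521e-04, -5.44982779e+01, -2.73919076e+01,  6.44687237e-02,
        2.04566738e-02, -4.25641917e-05]), 'ee_pos': array([ 252.29232202, -571.31201834,  193.88587353]), 'orientation': array([-3.07280807e+00, -6.48179611e-01,  3.28857768e-04]), 'ft_force': array([-0.60331294, -0.26636541,  0.16569688]), 'moment': array([ 0.0182489 , -0.008344  ,  0.01705269]), 'width': 87.89494623166357} 18.700000000000003
```

View pics/top0.png

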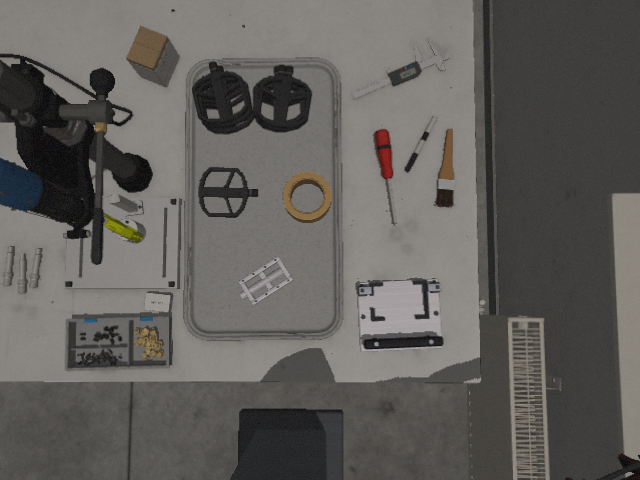

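View pics/scene0.png

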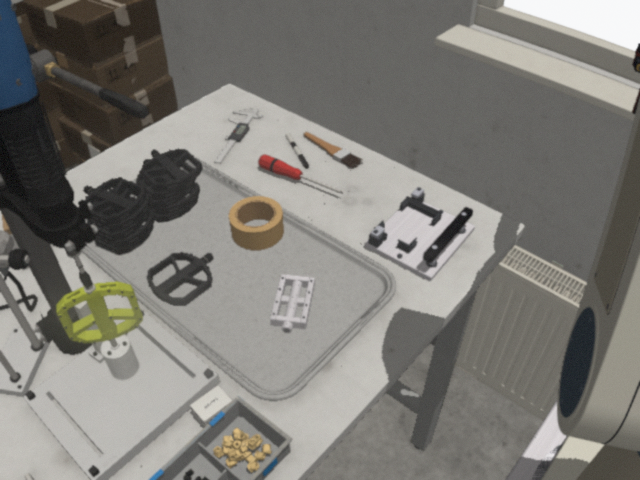

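View pics/wrist0.png

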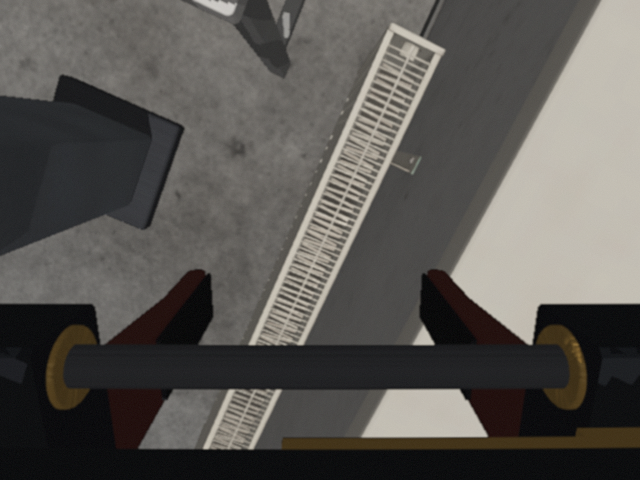

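The top view shows the pedal body at about (265,281) with its boss toward the lower left. The fixture is at about (400,315), with the bar at row 343. In the scene view the boss is at about (288,326).

```bash
python3 - <<'E'
from h import *
d=load('top0');f=d['frame'][:,:,::-1]
cv2.imwrite('pics/c1.png',np.hstack([cv2.resize(f[245:320,225:305],(400,375),interpolation=2),cv2.resize(f[270:360,350:450],(400,360),interpolation=2)[:375] if 0 else cv2.copyMakeBorder(cv2.resize(f[270:360,350:450],(400,360),interpolation=2),0,15,0,0,0)]))
d=load('scene0');f=d['frame'][:,:,::-1]
a=cv2.resize(f[265:340,260:330],(373,400),interpolation=2);b=cv2.resize(f[180:280,360:480],(420,350),interpolation=2);b=cv2.copyMakeBorder(b,0,50,0,0,0)
cv2.imwrite('pics/c2.png',np.hstack([a,b]))
for n in['top0','scene0']:
    r=load(n)['range_z']; print((r>0).mean())
d=load('top0')
print(onplane(d,[(265,281),(358,281),(440,281),(400,343)],20))
E
```

```text
0.996162109375
0.9961490885416666
[[ 579.94705057    9.06747659   20.        ]
 [ 580.02890793 -185.94077206   20.        ]
 [ 580.19019725 -356.75914376   20.        ]
 [ 451.87363571 -271.98290299   20.        ]]
```

View pics/c1.png

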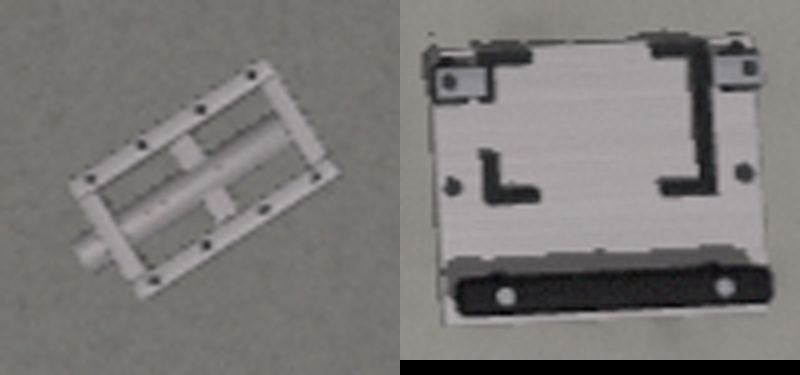

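View pics/c2.png

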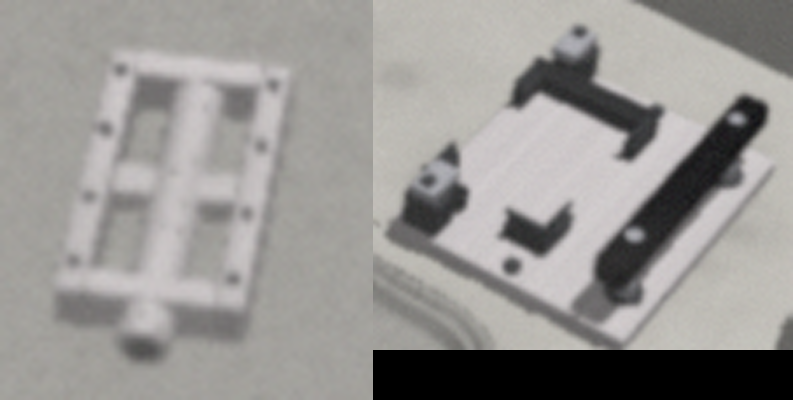

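```bash
python3 - <<'E'
from h import *
t=load('top0'); s=load('scene0')
tc=np.array([(72,188),(266,62),(340,172),(145,297)])/5+[225,245]
# scene corners (a: scale 5.333): boss end left=(55,285)?, far-left (115,52), far-right(292,68), near right(243,305)
sc=np.array([(55,285),(115,52),(292,68),(245,305)])/5.333+[260,265]
P=onplane(t,tc,24); Q=onplane(s,sc,24); print(P.round(1));print(Q.round(1)); print(depthpts(t,tc.tolist()).round(1))
# triangulate
def tri(a,b):
    o1,v1=rays(t,[a]);o2,v2=rays(s,[b]); v1=v1[0]/np.linalg.norm(v1[0]);v2=v2[0]/np.linalg.norm(v2[0])
    A=np.stack([v1,-v2],1); x=np.linalg.lstsq(A,o2-o1,rcond=None)[0]; p,q=o1+v1*x[0],o2+v2*x[1]; return (p+q)/2,np.linalg.norm(p-q)
# match: boss is top's left end: top corner0(-px,near boss, upper) & 3 ; scene boss end: 0 (left),3(right)
for perm in ([3,2,1,0],[0,1,2,3]):
    print([ (tri(tc[i],sc[perm[i]])[0].round(1),round(tri(tc[i],sc[perm[i]])[1],1)) for i in range(4)])
print('edges',[np.linalg.norm(P[i]-P[(i+1)%4]).round(1) for i in range(4)], P.mean(0))
# fixture plate corners top crop scale 4 offset 350,270
fc=np.array([(28,42),(352,35),(372,318),(45,325)])/4+[350,270]
F=onplane(t,fc,12);print(F.round(1),F.mean(0)); print([np.linalg.norm(F[i]-F[(i+1)%4]).round(1) for i in range(4)])
# depth
for c in [(200,130),(200,225)]:
  print(depthpts(t,[tuple(np.array(c)/4+[350,270])]))
b=[tuple(np.array(c)/4+[350,270]) for c in [(80,293),(200,290),(350,285)]];print(depthpts(t,b))
E
```

```text
[[576.4  62.3  24. ]
 [629.3 -18.6  24. ]
 [583.2 -49.9  24. ]
 [531.   31.2  24. ]]
[[578.   66.   24. ]
 [630.1 -15.6  24. ]
 [581.6 -48.1  24. ]
 [528.9  33.6  24. ]]
[[576.5  62.3  23.7]
 [629.3 -18.6  24. ]
 [583.9 -49.1   6.8]
 [531.   31.2  23.9]]
[(array([554.1,  46.4,  21.6]), np.float64(55.0)), (array([606.5, -34.7,  23.1]), np.float64(55.7)), (array([604.1, -30.6,  29.5]), np.float64(57.7)), (array([552. ,  50.6,  30.3]), np.float64(57.8))]
[(array([577.9,  63.8,  21.6]), np.float64(3.6)), (array([630.5, -17.6,  21.8]), np.float64(2.6)), (array([583.2, -49.8,  21.3]), np.float64(0.1)), (array([531. ,  31.6,  20.2]), np.float64(0.2))]
edges [np.float64(96.6), np.float64(55.8), np.float64(96.4), np.float64(55.0)] [579.98599019   6.23143075  24.        ]
[[ 581.4 -184.3   12. ]
 [ 585.2 -354.2   12. ]
 [ 438.4 -361.8   12. ]
 [ 434.1 -192.3   12. ]] [ 509.77874021 -273.12931269   12.        ]
[np.float64(169.9), np.float64(147.0), np.float64(169.5), np.float64(147.5)]
[[ 535.36588807 -273.95412034   12.79535784]]
[[ 485.99250897 -273.37143119   12.43198954]]
[[ 453.03496304 -207.73696987   50.08277222]
 [ 454.89856648 -267.93556034   52.79090942]
 [ 457.8627595  -342.63539522   55.93244788]]
```

```bash
cat > plan.py <<'E'
import sys; from h import *
from scipy.spatial.transform import Rotation as Rn
def plan(target,yaw_y,smax=35,rmax=0.12,n=None):
    """target TCP mm, yaw of tool y axis deg (None keep), tool pointing down"""
    o=ctrl.get_obs(); p=np.array(o['ee_pos']); R=Rn.from_rotvec(o['orientation']); M=R.as_matrix()
    cur=np.degrees(np.arctan2(M[1,1],M[0,1]))
    if yaw_y is None: yaw_y=cur
    a=np.radians(yaw_y); y=np.array([np.cos(a),np.sin(a),0]); z=np.array([0,0,-1.]); x=np.cross(y,z)
    G=Rn.from_matrix(np.stack([x,y,z],1)); rv=(R.inv()*G).as_rotvec(); d=np.array(target)-p
    k=n or int(max(np.ceil(np.linalg.norm(d)/smax),np.ceil(np.linalg.norm(rv)/rmax),1))
    print('t',round(o['t'],2),'pos',p.round(1),'yaw_y',round(cur,2),'tilt',M[:,2].round(4),'w',round(o['width'],1),'F',np.round(o['ft_force'],1),'rows',k)
    for i in range(k):
        Ri=R*Rn.from_rotvec(rv*i/k); print(np.r_[Ri.inv().apply(d/k).round(1),(rv/k).round(4)].tolist())
if __name__=='__main__':
    a=eval(sys.argv[1]); plan(a,eval(sys.argv[2]) if len(sys.argv)>2 else None,*(eval(v) for v in sys.argv[3:]))
E
python3 plan.py '(510,-300,210)' 1.4
```

```text
t 0.15 pos [ 252.3 -571.3  193.9] yaw_y -66.18 tilt [-4.0e-04  1.1e-03 -1.0e+00] w 87.9 F [-0.6 -0.3  0.2] rows 11
[31.4, -13.1, -1.4, -0.0001, -0.0001, -0.1072]
[32.6, -9.7, -1.5, -0.0001, -0.0001, -0.1072]
[33.5, -6.1, -1.5, -0.0001, -0.0001, -0.1072]
[33.9, -2.5, -1.5, -0.0001, -0.0001, -0.1072]
[34.0, 1.1, -1.5, -0.0001, -0.0001, -0.1072]
[33.7, 4.8, -1.5, -0.0001, -0.0001, -0.1072]
[33.0, 8.3, -1.5, -0.0001, -0.0001, -0.1072]
[31.9, 11.8, -1.5, -0.0001, -0.0001, -0.1072]
[30.4, 15.2, -1.5, -0.0001, -0.0001, -0.1072]
[28.6, 18.3, -1.5, -0.0001, -0.0001, -0.1072]
[26.5, 21.3, -1.5, -0.0001, -0.0001, -0.1072]
```

Call:
move_arm([
  [31, -13, -1.5, 0, 0, -0.107],
  [32.5, -10, -1.5, 0, 0, -0.107],
  [33.5, -6, -1.5, 0, 0, -0.107],
  [34, -2.5, -1.5, 0, 0, -0.107],
  [34, 1, -1.5, 0, 0, -0.107],
], hand=-1)

```text
t: 0.57
ee_pos: [367.2, -447.6, 199.4]
orientation: [-2.783, -1.451, 0.002]
ft_force: [0.7, -0.6, -0.2]
width: 87.9
```

Call:
move_arm([
  [34, 5, -1.5, 0, 0, -0.107],
  [33, 8, -1.5, 0, 0, -0.107],
  [32, 12, -1.5, 0, 0, -0.107],
  [30, 15, -1.5, 0, 0, -0.107],
  [29, 18, -1.5, 0, 0, -0.107],
])

```text
t: 0.98
ee_pos: [485.5, -314.2, 206.3]
orientation: [-2.271, -2.164, 0.002]
ft_force: [0.1, -0.2, -0.4]
width: 87.6
```

```bash
python3 plan.py '(510,-300,210)' 1.4
```

```text
t 0.98 pos [ 485.5 -314.2  206.3] yaw_y -2.75 tilt [-0.004   0.0028 -1.    ] w 87.6 F [ 0.1 -0.2 -0.4] rows 1
[15.4, 23.8, -3.8, -0.004, -0.0027, -0.0724]
```

Call:
move_arm([
  [8, 12, -2, -0.004, -0.0027, -0.036],
  [7, 12, -2, 0, 0, -0.036],
  [0, 0, 0, 0, 0, 0],
])

```text
t: 1.23
ee_pos: [514.5, -293.1, 210.2]
orientation: [-2.176, -2.266, -0.002]
ft_force: [-0.7, 0.2, -0.3]
width: 88.3
```

```bash
python3 - <<'E'
from h import *
d=grab('wrist','w1'); o=ctrl.get_obs(); print(o['t'],o['ee_pos'],o['qvel'])
E
```

```text
1.2833 [ 513.27775405 -293.58362214  209.78380803] [-0.03529675 -0.0042018   0.02194917 -0.01052587 -0.0012215   0.01132627]
```

View pics/w1.png

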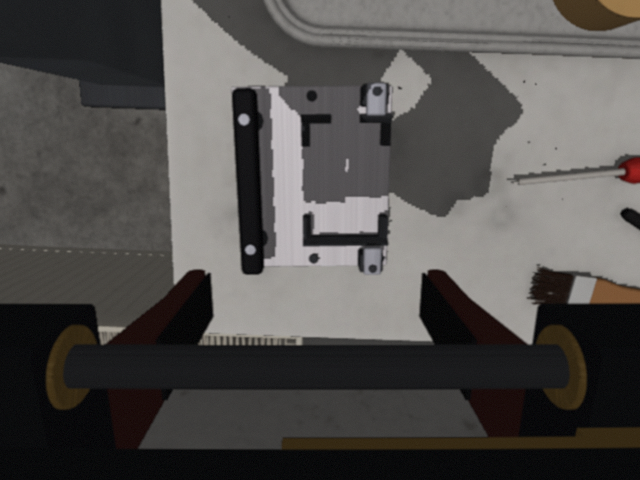

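The wrist view shows the whole fixture: bar at columns 235-262, nest walls at (303-390, 115-243), slot side at the top.

```bash
python3 - <<'E'
from h import *
d=load('w1');f=d['frame'][75:285,225:405,::-1]
f=np.clip(f.astype(float)*1.5,0,255).astype(np.uint8)
cv2.imwrite('pics/c3.png',cv2.resize(f,None,fx=3.2,fy=2.85,interpolation=2)); 
E
```

```text
(no output)
```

View pics/c3.png

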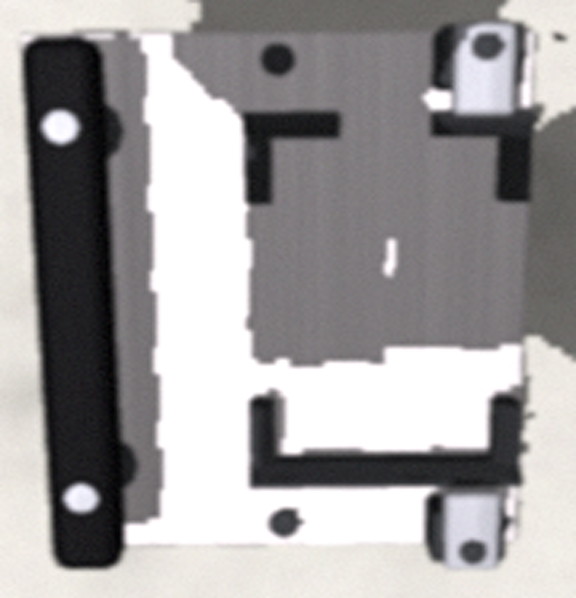

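```bash
python3 - <<'E'
from h import *
d=load('w1')
print(np.array(d['cam_to_world'])[:3,3])
px=lambda L:np.array(L,float)/[3.2,2.85]+[225,75]
def show(n,L,z): 
    P=onplane(d,px(L),z); print(n,P.round(1).tolist()); return P
A=show('inner foot L/R upper',[(271,180),(498,180)],12); print(np.diff(A,axis=0))
B=show('inner foot L/R lower',[(281,425),(490,425)],12); print(np.diff(B,axis=0))
C=show('inner foot up/low at left',[(310,137),(340,453)],12); print(np.diff(C,axis=0))
C=show('inner foot up/low at right',[(470,137),(450,452)],12); print(np.diff(C,axis=0))
E1=show('outer top 4',[(247,113),(533,112),(520,487),(251,488)],31); print(E1.mean(0))
S=show('slot edges top',[(340,118),(431,118)],31);print(S.mean(0),np.diff(S,axis=0))
S=show('slot edges foot',[(340,135),(431,135)],12);print(S.mean(0),np.diff(S,axis=0))
show('bar',[(25,45),(98,45),(122,560),(55,560)],50)
show('studs',[(60,127),(81,498)],50)
Z=d['range_z']
def dp(n,L): print(n,depthpts(d,px(L).tolist()).round(1).tolist())
dp('depth floor',[(400,200),(380,300),(200,300)])
dp('depth bar',[(65,80),(70,200),(78,300),(85,400),(90,540)])
dp('lip',[(290,122),(515,122),(400,470),(258,490),(300,470)])
E
```

```text
[ 512.99858983 -226.97988436  399.74048987]
inner foot L/R upper [[507.3, -232.6, 12.0], [572.3, -229.9, 12.0]]
[[65.04529308  2.73384507  0.        ]]
inner foot L/R lower [[513.4, -313.2, 12.0], [576.3, -310.6, 12.0]]
[[62.96470561  2.62811894  0.        ]]
inner foot up/low at left [[517.9, -218.8, 12.0], [531.6, -322.2, 12.0]]
[[  13.76533494 -103.43874357    0.        ]]
inner foot up/low at right [[563.3, -216.8, 12.0], [564.9, -320.5, 12.0]]
[[   1.61631415 -103.61281467    0.        ]]
outer top 4 [[500.4, -212.9, 31.0], [577.3, -209.3, 31.0], [583.6, -326.8, 31.0], [505.5, -330.4, 31.0]]
[ 541.66455817 -269.82826776   31.        ]
slot edges top [[525.4, -213.3, 31.0], [549.9, -212.2, 31.0]]
[ 537.69421715 -212.75848214   31.        ] [[24.49728383  1.03148079  0.        ]]
slot edges foot [[526.3, -217.8, 12.0], [552.2, -216.7, 12.0]]
[ 539.27206471 -217.24405903   12.        ] [[25.84462173  1.08771036  0.        ]]
bar [[444.5, -197.3, 50.0], [462.9, -196.6, 50.0], [470.6, -350.0, 50.0], [451.8, -350.8, 50.0]]
studs [[453.3, -219.4, 50.0], [459.0, -330.2, 50.0]]
depth floor [[544.6, -237.3, 12.0], [540.8, -269.9, 11.2], [487.9, -272.0, 11.8]]
depth bar [[455.2, -206.6, 53.6], [456.2, -239.8, 51.9], [458.6, -268.5, 53.5], [460.6, -298.4, 53.6], [462.1, -342.6, 53.7]]
lip [[512.0, -215.0, 30.1], [573.0, -212.4, 28.8], [548.7, -323.5, 27.0], [507.2, -336.3, 12.0], [519.5, -324.9, 26.5]]
```

```bash
python3 - <<'E'
from h import *
def yaw(tag,box,z):
    d=load(tag); x0,x1,y0,y1=box; g=d['frame'].max(2); m=np.zeros_like(g); m[y0:y1,x0:x1]=(g[y0:y1,x0:x1]<48)*255
    m=cv2.morphologyEx(m,cv2.MORPH_OPEN,np.ones((5,5)))
    c=max(cv2.findContours(m,0,2)[0],key=cv2.contourArea); P=onplane(d,c.reshape(-1,2),z)[:,:2].astype(np.float32)
    r=cv2.minAreaRect(P); print(tag,r, cv2.fitLine(P,cv2.DIST_L2,0,.01,.01).ravel())
yaw('w1',(228,270,80,280),53); yaw('top0',(355,450,330,355),53)
E
python3 plan.py '(580,6,215)' 33
```

```text
w1 ((459.85150146484375, -273.205322265625), (23.202625274658203, 155.2196502685547), 2.942131519317627) [ 4.2041976e-02 -9.9911582e-01  4.5952859e+02 -2.7397037e+02]
top0 ((455.8170471191406, -273.9373779296875), (19.042539596557617, 97.49945068359375), 2.460880756378174) [ 1.5164823e-02  9.9988502e-01  4.5594501e+02 -2.7492233e+02]
t 1.28 pos [ 513.3 -293.6  209.8] yaw_y 2.2 tilt [-6.0e-04  1.5e-03 -1.0e+00] w 87.8 F [ 0.4 -0.7  0. ] rows 9
[33.0, 8.7, -0.5, -0.0, -0.0002, -0.0597]
[32.4, 10.6, -0.5, -0.0, -0.0002, -0.0597]
[31.7, 12.6, -0.5, -0.0, -0.0002, -0.0597]
[30.9, 14.4, -0.6, -0.0, -0.0002, -0.0597]
[30.0, 16.2, -0.6, -0.0, -0.0002, -0.0597]
[29.0, 18.0, -0.6, -0.0, -0.0002, -0.0597]
[27.8, 19.7, -0.6, -0.0, -0.0002, -0.0597]
[26.6, 21.3, -0.6, -0.0, -0.0002, -0.0597]
[25.3, 22.9, -0.6, -0.0, -0.0002, -0.0597]
```

Call:
move_arm([
  [33, 9, -0.5, 0, 0, -0.06],
  [32.5, 10.5, -0.5, 0, 0, -0.06],
  [31.5, 12.5, -0.5, 0, 0, -0.06],
  [31, 14.5, -0.5, 0, 0, -0.06],
  [30, 16, -0.5, 0, 0, -0.06],
])

```text
t: 1.7
ee_pos: [546.4, -131.5, 210.3]
orientation: [-1.824, -2.554, 0.005]
ft_force: [-0.1, 0.4, 0.1]
width: 87.8
```

Call:
move_arm([
  [29, 18, -0.5, 0, 0, -0.06],
  [28, 20, -0.5, 0, 0, -0.06],
  [22, 18, 0, 0, 0, -0.06],
  [15, 12, 0, 0, 0, -0.05],
  [0, 0, 0, 0, 0, 0],
])

```text
t: 2.12
ee_pos: [569.0, -13.7, 209.9]
orientation: [-1.511, -2.747, 0.007]
ft_force: [0.2, 0.5, -0.2]
width: 87.8
```

```bash
python3 - <<'E'
from h import *
d=grab('wrist','w2'); o=ctrl.get_obs(); print(o['t'],o['ee_pos'],o['qvel'])
E
python3 plan.py '(580,6,215)' 33
```

```text
2.1667 [568.69325331 -15.06566356 209.78999153] [-0.03991836 -0.00282641  0.00378862 -0.01085263  0.00226175  0.0066067 ]
t 2.17 pos [568.7 -15.1 209.8] yaw_y 32.26 tilt [-0.008  -0.0013 -1.    ] w 87.5 F [ 0.  -0.1  0.1] rows 1
[11.8, 20.8, -5.3, -0.0074, -0.0032, -0.013]
```

View pics/w2.png

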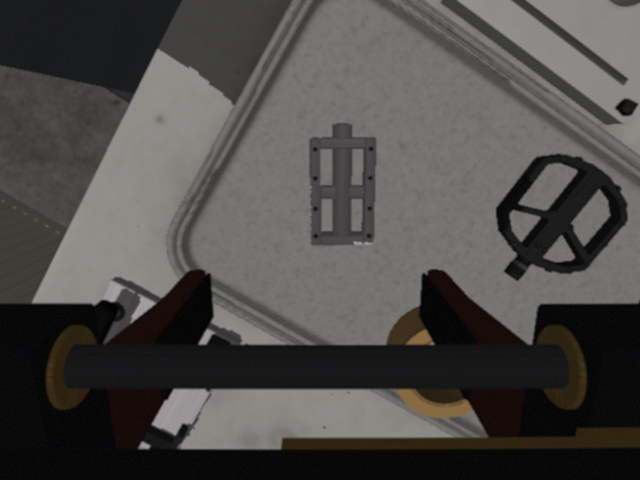

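The body is at (309-376, 138-245) with the boss at (343,125). The tape and the black pedal are well clear.

```bash
python3 - <<'E'
from h import *
d=load('w2');f=d['frame'][115:255,300:390,::-1]
f=np.clip(f.astype(float)*2,0,255).astype(np.uint8)
cv2.imwrite('pics/c4.png',cv2.resize(f,None,fx=4,fy=4,interpolation=2)); 
E
```

```text
(no output)
```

View pics/c4.png

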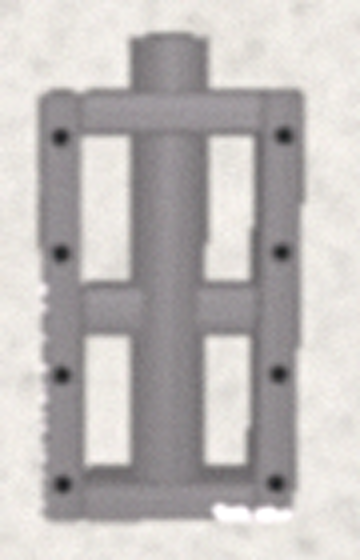

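```bash
python3 - <<'E'
from h import *
d=load('w2');t=load('top0')
px=lambda L:np.array(L,float)/4+[300,115]
c=px([(38,90),(304,90),(292,520),(44,520)])
P=onplane(d,c,24);print(P.round(1),P.mean(0),[np.linalg.norm(P[i]-P[(i+1)%4]).round(1) for i in range(4)])
D=onplane(d,px([(61,137),(61,253),(62,375),(63,484),(284,135),(281,252),(279,374),(277,483)]),24);print(D.mean(0))
for a,b in [(D[0],D[3]),(D[4],D[7])]: v=a-b; print('y axis yaw',np.degrees(np.arctan2(-v[0],v[1])))
for i in range(4): v=D[4+i]-D[i]; print('x yaw',np.degrees(np.arctan2(v[1],v[0])),np.linalg.norm(v))
tb=np.array([(91,180),(142,145),(200,109),(251,74),(155,281),(206,244),(264,209),(316,176)])/5+[225,245]
Dt=onplane(t,tb,24); print('top dots',Dt.mean(0)); v=Dt[4:].mean(0)-Dt[:4].mean(0); print(np.degrees(np.arctan2(v[1],v[0])))
print(proj(t,D)-tb)
o1,v1=rays(d,[proj(d,D.mean(0))[0]]);o2,v2=rays(t,[tb.mean(0)])
A=np.stack([v1[0],-v2[0]],1); x=np.linalg.lstsq(A,o2-o1,rcond=None)[0]; print('tri',o1+v1[0]*x[0],o2+v2[0]*x[1])
print(depthpts(d,px([(170,250),(60,200),(280,300),(110,400)]).tolist()))
E
```

```text
[[530.8  34.8  24. ]
 [580.6  66.5  24. ]
 [634.2 -16.6  24. ]
 [584.8 -48.2  24. ]] [582.56548596   9.1386833   24.        ] [np.float64(59.0), np.float64(98.9), np.float64(58.6), np.float64(99.0)]
[583.16323273   8.86236481  24.        ]
y axis yaw 32.766903483394685
y axis yaw 33.10284994198703
x yaw 32.99397479822034 49.81297500720214
x yaw 32.77167443862606 49.963468175250384
x yaw 32.80423893799791 50.16467779890066
x yaw 32.8349865445128 50.2823256035759
top dots [580.99690725   7.3770908   24.        ]
-147.02167402172304
[[ 11.95199657  18.81399388]
 [ 12.25625302  19.15514907]
 [ 12.00422509  19.03115637]
 [ 12.26653768  19.26494179]
 [-13.58986225 -21.42212001]
 [-13.26926667 -20.75206573]
 [-13.60953839 -21.10639548]
 [-13.61202088 -21.2735654 ]]
tri [583.40193607   8.69239302  22.09923379] [581.02605194   7.58318765  21.90005209]
[[575.18525523  20.83297972  21.65587599]
 [547.84689154  17.0320092   24.06879662]
 [602.52437076  24.93815508  23.32393964]
 [584.97795912 -18.90117228   1.94042844]]
```

```bash
python3 plan.py '(582.8,8.9,60)' 32.9
```

```text
t 2.17 pos [568.7 -15.1 209.8] yaw_y 32.26 tilt [-0.008  -0.0013 -1.    ] w 87.5 F [ 0.  -0.1  0.1] rows 5
[2.5, 5.2, 29.9, -0.0015, -0.0006, -0.0022]
[2.5, 5.1, 29.9, -0.0015, -0.0006, -0.0022]
[2.5, 5.1, 29.9, -0.0015, -0.0006, -0.0022]
[2.5, 5.1, 29.9, -0.0015, -0.0006, -0.0022]
[2.5, 5.0, 30.0, -0.0015, -0.0006, -0.0022]
```

Call:
move_arm([
  [5, 8, 25, -0.0035, -0.0015, -0.003],
  [5, 8, 30, -0.004, -0.0015, -0.003],
  [2, 6, 30, 0, 0, -0.003],
  [1, 4, 30, 0, 0, -0.002],
  [0, 0, 20, 0, 0, 0],
])

```text
t: 2.58
ee_pos: [587.7, 0.8, 76.2]
orientation: [1.519, 2.735, 0.006]
ft_force: [0.3, -0.2, 0.1]
width: 87.9
```

```bash
python3 plan.py '(582.8,8.9,7.5)' 32.9 20
```

```text
t 2.58 pos [587.7   0.8  76.2] yaw_y 31.93 tilt [ 0.0131 -0.0031 -0.9999] w 87.9 F [ 0.3 -0.2  0.1] rows 4
[2.5, -0.1, 17.2, 0.0023, 0.0024, -0.0042]
[2.5, -0.1, 17.2, 0.0023, 0.0024, -0.0042]
[2.4, -0.0, 17.2, 0.0023, 0.0024, -0.0042]
[2.4, 0.0, 17.2, 0.0023, 0.0024, -0.0042]
```

Call:
move_arm([
  [4, 0, 15, 0.004, 0.004, -0.008],
  [4, 0, 15, 0.003, 0.003, -0.006],
  [2, 0, 12, 0.002, 0.002, -0.003],
  [0, 0, 0, 0, 0, 0],
])

```text
t: 2.92
ee_pos: [577.0, 0.9, 26.5]
orientation: [-1.517, -2.742, 0.01]
ft_force: [-0.8, -0.4, 0.5]
width: 87.7
```

```bash
python3 plan.py '(582.8,8.9,7.5)' 32.9 15
```

```text
t 2.92 pos [577.    0.9  26.5] yaw_y 32.08 tilt [-0.01   -0.0017 -0.9999] w 87.7 F [-0.8 -0.4  0.5] rows 2
[1.8, 4.7, 9.5, -0.0047, -0.002, -0.0072]
[1.8, 4.6, 9.5, -0.0047, -0.002, -0.0072]
```

Call:
move_arm([
  [2, 5, 3, -0.005, -0.002, -0.007],
  [2, 4, 3, -0.004, -0.002, -0.007],
  [0, 0, 0, 0, 0, 0],
  [0, 0, 0, 0, 0, 0],
])

```text
t: 3.25
ee_pos: [584.0, 6.6, 21.5]
orientation: [1.507, 2.754, 0.001]
ft_force: [-0.6, 0.2, 0.4]
width: 88.2
```

```bash
python3 plan.py '(582.8,8.9,7.5)' 32.9 15
```

```text
t 3.25 pos [584.    6.6  21.5] yaw_y 32.63 tilt [ 2.8e-03 -6.0e-04 -1.0e+00] w 88.2 F [-0.6  0.2  0.4] rows 1
[2.6, 0.2, 14.0, 0.002, 0.002, -0.0047]
```

Call:
move_arm([
  [2, 0, 6, 0.001, 0.001, -0.004],
  [1, 0, 5, 0, 0, 0],
  [0, 0, 2.5, 0, 0, 0],
  [0, 0, 0, 0, 0, 0],
])

```text
t: 3.58
ee_pos: [584.2, 9.7, 9.1]
orientation: [1.499, 2.755, 0.004]
ft_force: [-0.1, 0.5, 0.1]
width: 87.8
```

```bash
python3 plan.py '(582.8,8.9,7.5)' 32.9 15; python3 -c "
from h import *
grab('wrist','w3')"
```

```text
t 3.58 pos [584.2   9.7   9.1] yaw_y 32.92 tilt [ 5.8e-03 -4.0e-04 -1.0e+00] w 87.8 F [-0.1  0.5  0.1] rows 1
[0.1, -1.6, 1.5, 0.0047, 0.0035, 0.0003]
```

View pics/w3.png

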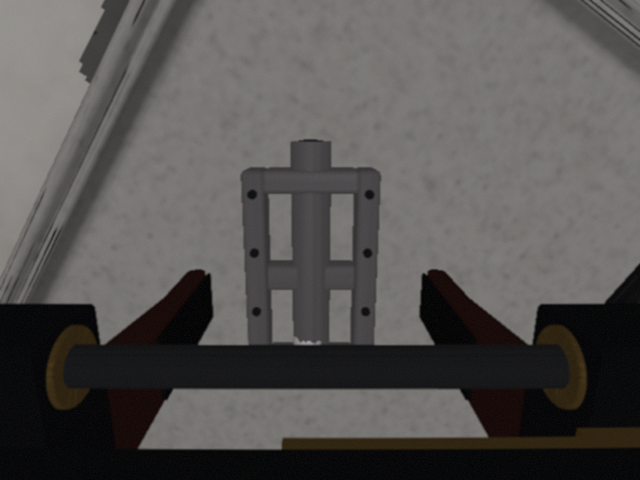

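The body sits centred between the fingers, with its mid cross bar (row 275) at the fingertips. I'll close now.

Call:
move_arm([
  [0, -1.5, 1, 0.003, 0.002, 0],
  [0, 0, 0, 0, 0, 0],
  [0, 0, 0, 0, 0, 0],
  [0, 0, 0, 0, 0, 0],
  [0, 0, 0, 0, 0, 0],
], hand=1)

```text
t: 4.05
ee_pos: [583.0, 8.9, 8.2]
orientation: [1.5, 2.758, 0.001]
ft_force: [0.2, -0.3, 0.1]
width: 57.8
```

```bash
python3 plan.py '(582.8,8.9,7.5)' 32.9 15
```

```text
t 4.05 pos [583.    8.9   8.2] yaw_y 32.93 tilt [ 2.e-03 -3.e-04 -1.e+00] w 57.8 F [ 0.2 -0.3  0.1] rows 1
[0.1, -0.1, 0.7, 0.0015, 0.0014, 0.0005]
```

Call:
move_arm([
  [0, 0, 0, 0, 0, 0],
  [0, 0, 0, 0, 0, 0],
  [0, 0, -5, 0, 0, 0],
  [0, 0, -10, 0, 0, 0],
  [0, 0, -15, 0, 0, 0],
])

```text
t: 4.47
ee_pos: [580.8, 8.8, 37.5]
orientation: [-1.5, -2.758, 0.003]
ft_force: [-0.7, 0.7, 0.2]
width: 24.6
```

Call:
move_arm([
  [0, 0, -20, 0, 0, 0],
  [0, 0, -25, 0, 0, 0],
  [0, 0, -20, 0, 0, 0],
  [0, 0, 0, 0, 0, 0],
  [0, 0, 0, 0, 0, 0],
])

```text
t: 4.88
ee_pos: [582.6, 8.8, 111.6]
orientation: [1.5, 2.758, 0.001]
ft_force: [0.2, -0.0, -0.5]
width: 0.6
```

```bash
python3 plan.py '(542,-270,110)' 2.7 ; python3 -c "
from h import *
grab('wrist','w4');grab('scene','s4')"
```

```text
t 4.88 pos [582.6   8.8 111.6] yaw_y 32.92 tilt [ 2.5e-03 -4.0e-04 -1.0e+00] w 0.6 F [ 0.2 -0.  -0.5] rows 9
[-23.6, -20.6, 0.2, 0.0003, 0.0001, 0.0586]
[-24.7, -19.2, 0.2, 0.0003, 0.0001, 0.0586]
[-25.8, -17.7, 0.2, 0.0003, 0.0001, 0.0586]
[-26.8, -16.2, 0.2, 0.0003, 0.0001, 0.0586]
[-27.7, -14.6, 0.2, 0.0003, 0.0001, 0.0586]
[-28.5, -12.9, 0.2, 0.0003, 0.0001, 0.0586]
[-29.2, -11.2, 0.2, 0.0003, 0.0001, 0.0586]
[-29.8, -9.5, 0.2, 0.0003, 0.0001, 0.0586]
[-30.3, -7.8, 0.2, 0.0003, 0.0001, 0.0586]
```

View pics/w4.png

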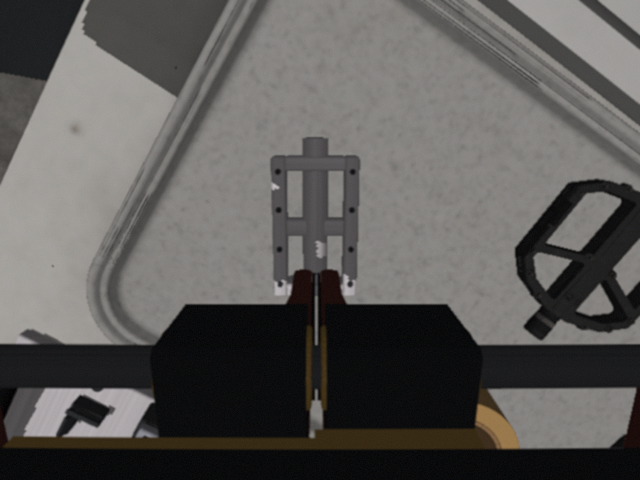

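View pics/s4.png

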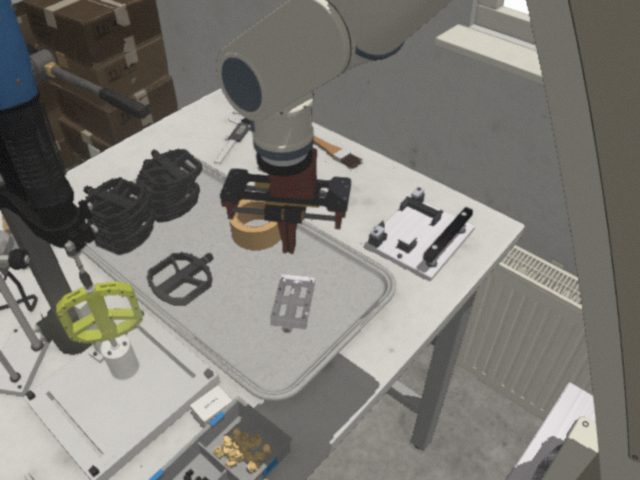

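```bash
python3 - <<'E'
from h import *
from scipy.spatial.transform import Rotation as Rn
for tag,p in (('w3',[584.2,9.7,9.1]),('w4',[582.6,8.8,111.6])):
    d=load(tag); print(tag,proj(d,[p]).round(1),np.array(d['cam_to_world'])[:3,3].round(1)-p)
d=load('w4');z=d['range_z']
for r in range(262,300,4): print(r,z[r,295:341:3].round(0).tolist())
f=d['frame'][125:300,255:375,::-1]
f=np.clip(f.astype(float)*2,0,255).astype(np.uint8)
cv2.imwrite('pics/c5.png',cv2.resize(f,None,fx=3.4,fy=3.4,interpolation=2)); 
E
```

```text
w3 [[314.2 271.3]] [-36.1  55.8 189.2]
w4 [[314.2 271.4]] [-35.5  55.8 189.4]
262 [311.0, 312.0, 312.0, 296.0, 293.0, 293.0, 293.0, 293.0, 294.0, 296.0, 297.0, 313.0, 311.0, 312.0, 312.0, 312.0]
266 [311.0, 312.0, 313.0, 296.0, 295.0, 294.0, 293.0, 293.0, 295.0, 294.0, 297.0, 314.0, 313.0, 313.0, 313.0, 312.0]
270 [170.0, 169.0, 171.0, 169.0, 169.0, 295.0, 293.0, 295.0, 295.0, 170.0, 169.0, 169.0, 168.0, 169.0, 314.0, 313.0]
274 [165.0, 166.0, 164.0, 164.0, 164.0, 165.0, 169.0, 295.0, 169.0, 165.0, 165.0, 165.0, 164.0, 165.0, 164.0, 314.0]
278 [160.0, 159.0, 160.0, 160.0, 160.0, 161.0, 165.0, 295.0, 166.0, 160.0, 161.0, 159.0, 160.0, 160.0, 160.0, 306.0]
282 [156.0, 156.0, 156.0, 156.0, 157.0, 155.0, 160.0, 296.0, 161.0, 155.0, 155.0, 156.0, 156.0, 156.0, 155.0, 298.0]
286 [153.0, 152.0, 152.0, 153.0, 152.0, 153.0, 157.0, 296.0, 156.0, 151.0, 153.0, 152.0, 152.0, 152.0, 151.0, 153.0]
290 [149.0, 149.0, 149.0, 147.0, 148.0, 148.0, 151.0, 296.0, 152.0, 148.0, 148.0, 148.0, 149.0, 148.0, 148.0, 147.0]
294 [145.0, 144.0, 145.0, 144.0, 144.0, 151.0, 149.0, 298.0, 149.0, 145.0, 143.0, 145.0, 144.0, 144.0, 145.0, 144.0]
298 [140.0, 141.0, 141.0, 141.0, 142.0, 140.0, 145.0, 320.0, 145.0, 140.0, 140.0, 140.0, 140.0, 141.0, 141.0, 141.0]
```

View pics/c5.png

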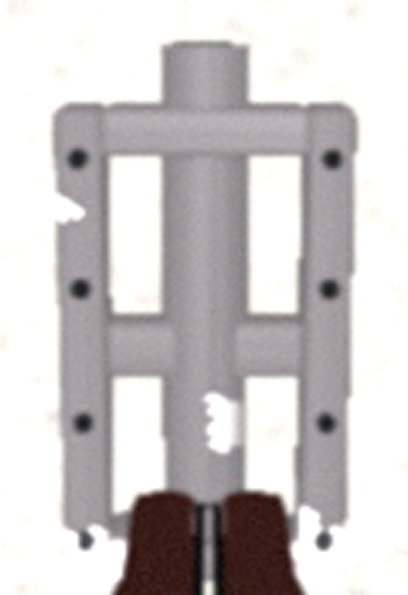

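```bash
python3 - <<'E'
from h import *
d=load('w3');z=d['range_z']
px=[(c,r) for r in range(264,300,4) for c in (190,200,206,425,432,440)]
P=depthpts(d,px).round(1)
for i in range(0,len(P),6): print(px[i][1],P[i:i+6,2].tolist())
d=load('w4');px=[(c,r) for r in range(268,284,4) for c in (300,305,326,335)]
P=depthpts(d,px).round(1)
for i in range(0,len(P),4): print(px[i][1],P[i:i+4,2].tolist())
px=lambda L:np.array(L,float)/3.4+[255,125]
D=onplane(d,px([(78,159),(80,289),(83,423),(86,540),(332,159),(329,290),(326,423),(323,540)]),24)
print(D.mean(0),D.round(1).tolist()); print([np.linalg.norm(D[4+i]-D[i]).round(1) for i in range(4)])
print(depthpts(d,px([(80,200),(330,370),(205,300),(205,80)]).tolist()).round(1))
E
```

```text
264 [3.9, 4.2, 3.2, 3.5, 2.8, 2.6]
268 [4.1, 3.3, 4.0, 3.6, 3.2, 2.8]
272 [39.4, 38.5, 3.2, 3.4, 41.8, 39.7]
276 [45.9, 45.1, 40.5, 40.5, 45.2, 45.3]
280 [49.5, 47.3, 44.1, 42.5, 46.1, 50.8]
284 [54.4, 49.5, 45.2, 43.9, 49.6, 53.7]
288 [58.6, 53.3, 44.8, 43.2, 53.4, 57.3]
292 [58.6, 53.1, 46.5, 43.4, 53.8, 57.9]
296 [60.4, 53.3, 47.1, 46.2, 54.0, 61.8]
268 [2.1, 18.9, 14.9, 3.3]
272 [142.3, 142.3, 144.2, 142.7]
276 [147.3, 147.4, 147.1, 147.3]
280 [151.0, 152.0, 151.3, 152.0]
[583.08471812   8.8150571   24.        ] [[540.5, 28.8, 24.0], [554.5, 6.9, 24.0], [569.7, -16.6, 24.0], [583.7, -38.1, 24.0], [582.4, 56.0, 24.0], [596.6, 34.0, 24.0], [611.7, 10.6, 24.0], [625.6, -11.0, 24.0]]
[np.float64(49.9), np.float64(50.1), np.float64(50.1), np.float64(49.9)]
[[545.   21.9  22.3]
 [606.3  20.2  23.2]
 [577.   18.3  21.8]
 [553.2  55.1  22.4]]
```

```bash
python3 - <<'E'
from h import *
d=load('s4'); print('TCP proj',proj(d,[[582.6,8.8,z] for z in (111.6,126,142,160)]).round(1))
f=d['frame'][170:290,220:360,::-1]
f=np.clip(f.astype(float)*1.8,0,255).astype(np.uint8)
cv2.imwrite('pics/c6.png',cv2.resize(f,None,fx=5,fy=5,interpolation=2)); 
d=load('w4')
print(np.array(d['cam_to_world']).round(3))
E
```

```text
TCP proj [[289.9 260.9]
 [289.5 254.6]
 [289.  247.4]
 [288.5 239. ]]
[[ 8.39000e-01  5.27000e-01  1.35000e-01  5.47143e+02]
 [ 5.44000e-01 -8.13000e-01 -2.06000e-01  6.45770e+01]
 [ 1.00000e-03  2.46000e-01 -9.69000e-01  3.01019e+02]
 [ 0.00000e+00  0.00000e+00  0.00000e+00  1.00000e+00]]
```

View pics/c6.png

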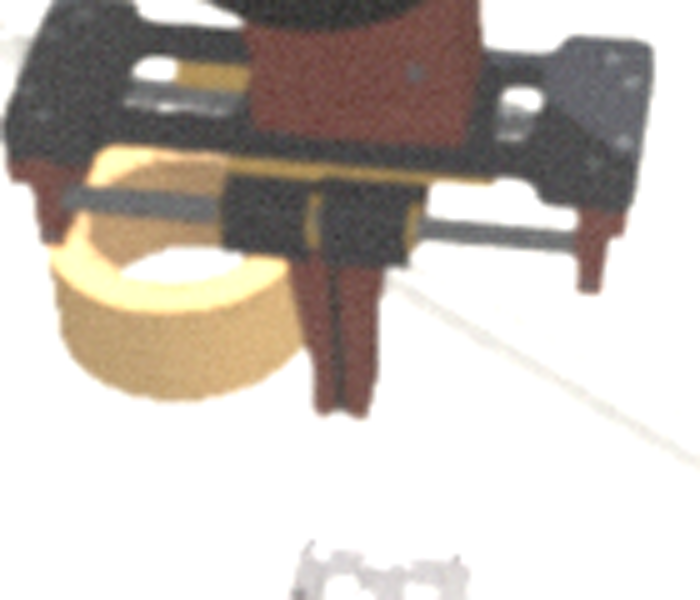

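```bash
python3 - <<'E'
from h import *
d=load('w4'); p=np.array([582.6,8.8,111.6]); a=np.radians(32.92); y=np.array([np.cos(a),np.sin(a),0]);z=np.array([0,0,-1.]);x=np.cross(y,z)
R=np.stack([x,y,z],1)
px=[(c,r) for r in (269,270,271,272,274,276,280,284,290,296,300,303) for c in (298,303,328,334)]
P=(depthpts(d,px)-p)@R
for i in range(0,len(P),4): print(px[i][1],P[i:i+4].round(1).tolist())
print(d['frame'][262:276,300].tolist())
E
```

```text
269 [[-35.9, -12.7, 108.4], [10.4, -4.6, -26.8], [10.4, 5.8, -26.7], [-36.1, 14.8, 108.9]]
270 [[10.7, -6.6, -29.0], [10.7, -4.5, -29.0], [10.8, 5.7, -29.3], [10.6, 8.2, -28.7]]
271 [[10.6, -6.5, -29.9], [10.5, -4.5, -29.6], [10.5, 5.7, -29.5], [10.7, 8.2, -30.3]]
272 [[10.1, -6.6, -29.6], [10.5, -4.5, -30.9], [10.7, 5.7, -31.5], [10.2, 8.2, -30.1]]
274 [[10.3, -6.4, -32.7], [10.6, -4.4, -33.5], [10.5, 5.6, -33.3], [10.6, 8.0, -33.6]]
276 [[11.0, -6.3, -36.9], [10.7, -4.3, -36.2], [10.3, 5.6, -35.2], [10.9, 7.9, -36.8]]
280 [[10.8, -6.1, -40.9], [10.9, -4.2, -41.2], [10.2, 5.4, -39.3], [10.4, 7.7, -39.7]]
284 [[10.8, -5.9, -45.3], [10.8, -4.1, -45.2], [10.4, 5.3, -44.1], [10.9, 7.5, -45.4]]
290 [[10.2, -5.7, -49.8], [10.8, -3.9, -51.3], [10.6, 5.1, -50.6], [10.6, 7.3, -50.7]]
296 [[11.0, -5.4, -57.1], [11.1, -3.7, -57.5], [10.6, 4.9, -56.3], [10.5, 7.0, -55.9]]
300 [[10.7, -5.3, -60.0], [10.6, -3.6, -59.8], [10.9, 4.8, -60.3], [10.8, 6.9, -60.1]]
303 [[10.7, -5.2, -62.5], [10.9, -3.5, -62.9], [10.7, 4.8, -62.4], [10.8, 6.7, -62.7]]
[[136, 135, 131], [139, 137, 134], [138, 136, 134], [138, 136, 132], [138, 137, 134], [139, 137, 134], [125, 123, 121], [84, 81, 77], [43, 34, 32], [27, 13, 11], [28, 13, 10], [28, 14, 9], [27, 12, 9], [27, 10, 6]]
```

```bash
python3 - <<'E'
from h import *
d=load('s4'); p=np.array([582.6,8.8,0])
x=np.array([-.543,.839,0]);y=np.array([.839,.543,0])
for yy in(-6,6):print([(h,proj(d,[p+10.6*x+yy*y+[0,0,111.6+h]]).round(1)[0].tolist()) for h in (15,20,25,30)])
print('tips px', 220+325/5,170+412/5,220+358/5,170+416/5)
E
python3 plan.py '(582.8,8.9,15)' 32.9 25
```

```text
[(15, [292.1, 259.6]), (20, [292.0, 257.4]), (25, [291.8, 255.1]), (30, [291.7, 252.8])]
[(15, [284.4, 258.8]), (20, [284.3, 256.6]), (25, [284.1, 254.3]), (30, [284.0, 252.1])]
tips px 285.0 252.4 291.6 253.2
t 4.98 pos [582.4   8.8 110.6] yaw_y 32.91 tilt [ 1.4e-03 -3.0e-04 -1.0e+00] w 0.3 F [-0.1  0.2  0.2] rows 4
[-0.0, 0.1, 23.9, 0.0002, 0.0003, 0.0001]
[-0.0, 0.1, 23.9, 0.0002, 0.0003, 0.0001]
[-0.0, 0.1, 23.9, 0.0002, 0.0003, 0.0001]
[-0.0, 0.1, 23.9, 0.0002, 0.0003, 0.0001]
```

Two views agree that the real fingertips sit about 28 mm above the reported TCP, so the fingers closed above the body, which hasn't moved. I'll reopen and go deeper, checking force on the way down.

Call:
move_arm([
  [0, 0, 0, 0, 0, 0],
  [0, 0, 0, 0, 0, 0],
  [0, 0, 0, 0, 0, 0],
  [0, 0, 0, 0, 0, 0],
  [0, 0, 10, 0, 0, 0],
], hand=-1)

```text
t: 5.4
ee_pos: [580.8, 8.8, 97.9]
orientation: [-1.5, -2.758, 0.002]
ft_force: [-0.1, -0.2, 0.3]
width: 30.1
```

Call:
move_arm([
  [0, 0, 15, 0, 0, 0],
  [0, 0, 15, 0, 0, 0],
  [0, 0, 15, 0, 0, 0],
  [0, 0, 10, 0, 0, 0],
  [0, 0, 0, 0, 0, 0],
])

```text
t: 5.82
ee_pos: [578.2, 8.8, 35.2]
orientation: [-1.498, -2.754, 0.006]
ft_force: [-0.6, 0.3, -0.8]
width: 63.4
```

Call:
move_arm([
  [0, 0, 0, 0, 0, 0],
  [0, 0, 0, 0, 0, 0],
  [0, 0, 5, 0, 0, 0],
  [0, 0, 5, 0, 0, 0],
  [0, 0, 0, 0, 0, 0],
])

```text
t: 6.23
ee_pos: [578.7, 8.8, 24.8]
orientation: [-1.498, -2.755, 0.006]
ft_force: [-0.7, 0.6, 0.1]
width: 88.1
```

```bash
python3 plan.py '(583,8.9,10)' 32.9 5
```

```text
t 6.23 pos [578.7   8.8  24.8] yaw_y 32.91 tilt [-6.8e-03 -3.0e-04 -1.0e+00] w 88.1 F [-0.7  0.6  0.1] rows 4
[-0.6, 0.9, 3.7, -0.0015, -0.0009, 0.0]
[-0.6, 0.9, 3.7, -0.0015, -0.0009, 0.0]
[-0.6, 0.9, 3.7, -0.0015, -0.0009, 0.0]
[-0.6, 0.9, 3.7, -0.0015, -0.0009, 0.0]
```

Call:
move_arm([
  [-1, 1.7, 6, -0.003, -0.002, 0],
  [-1, 1.7, 6, -0.002, -0.001, 0],
  [0, 0, 6, 0, 0, 0],
  [0, 0, 4, 0, 0, 0],
  [0, 0, 0, 0, 0, 0],
])

```text
t: 6.65
ee_pos: [584.1, 9.0, 1.4]
orientation: [1.5, 2.758, 0.001]
ft_force: [-0.2, 0.3, -0.4]
width: 87.9
```

```bash
python3 plan.py '(583,8.9,-10)' 32.9 5
```

```text
t 6.65 pos [584.1   9.    1.4] yaw_y 32.91 tilt [ 2.e-03 -1.e-04 -1.e+00] w 87.9 F [-0.2  0.3 -0.4] rows 3
[0.2, -0.3, 3.8, 0.0006, 0.0004, 0.0001]
[0.2, -0.3, 3.8, 0.0006, 0.0004, 0.0001]
[0.2, -0.3, 3.8, 0.0006, 0.0004, 0.0001]
```

Call:
move_arm([
  [0, -1, 4, 0.001, 0.001, 0],
  [0, 0, 4, 0, 0, 0],
  [0, 0, 3, 0, 0, 0],
  [0, 0, 2, 0, 0, 0],
  [0, 0, 0, 0, 0, 0],
])

```text
t: 7.07
ee_pos: [582.7, 8.4, -13.5]
orientation: [-1.501, -2.759, 0.0]
ft_force: [0.9, -1.0, -0.0]
width: 87.7
```

```bash
python3 plan.py '(583,8.9,-18)' 32.9 5;python3 -c "
from h import *
grab('wrist','w5');grab('scene','s5')"
```

```text
t 7.07 pos [582.7   8.4 -13.5] yaw_y 32.92 tilt [-5.e-04  2.e-04 -1.e+00] w 87.7 F [ 0.9 -1.  -0. ] rows 1
[0.3, 0.5, 4.5, -0.0003, -0.0005, 0.0003]
```

View pics/w5.png

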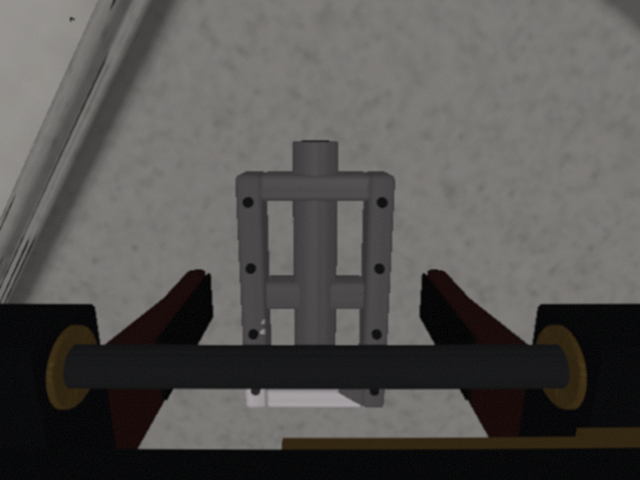

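View pics/s5.png

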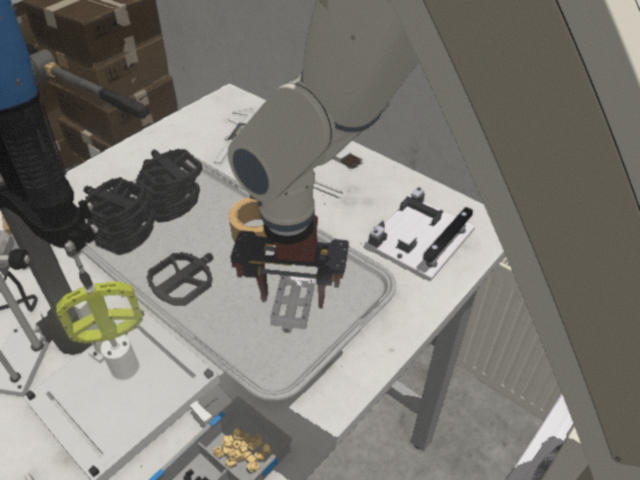

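Call:
move_arm([
  [0.3, 0.5, 3, 0, 0, 0],
  [0, 0, 2, 0, 0, 0],
  [0, 0, 1, 0, 0, 0],
  [0, 0, 0, 0, 0, 0],
  [0, 0, 0, 0, 0, 0],
])

```text
t: 7.58
ee_pos: [583.9, 9.0, -19.1]
orientation: [1.5, 2.759, 0.001]
ft_force: [-0.6, -0.0, -0.2]
width: 87.9
```

```bash
python3 plan.py '(583,8.9,-20.5)' 32.9 5
```

```text
t 7.58 pos [583.9   9.  -19.1] yaw_y 32.92 tilt [ 1.3e-03  2.0e-04 -1.0e+00] w 87.9 F [-0.6 -0.  -0.2] rows 1
[0.4, -0.8, 1.4, 0.0012, 0.0005, 0.0004]
```

Call:
move_arm([
  [0.2, -0.8, 1, 0.001, 0.0005, 0],
  [0, 0, 0, 0, 0, 0],
  [0, 0, 0, 0, 0, 0],
  [0, 0, 0, 0, 0, 0],
  [0, 0, 0, 0, 0, 0],
], hand=1)

```text
t: 8.0
ee_pos: [583.0, 8.6, -20.0]
orientation: [1.501, 2.76, 0.0]
ft_force: [0.9, -0.1, -0.1]
width: 59.9
```

Call:
move_arm([
  [0, 0, 0, 0, 0, 0],
  [0, 0, 0, 0, 0, 0],
  [0, 0, 0, 0, 0, 0],
])

```text
t: 8.25
ee_pos: [583.0, 8.7, -20.0]
orientation: [1.501, 2.76, 0.0]
ft_force: [0.5, -1.0, -0.6]
width: 59.8
```

Gripped at 59.8 mm. I'll lift.

Call:
move_arm([
  [0, 0, -5, 0, 0, 0],
  [0, 0, -8, 0, 0, 0],
  [0, 0, -12, 0, 0, 0],
  [0, 0, -15, 0, 0, 0],
  [0, 0, -15, 0, 0, 0],
])

```text
t: 8.67
ee_pos: [579.2, 8.7, 35.2]
orientation: [-1.497, -2.753, 0.006]
ft_force: [-0.1, -1.1, -2.8]
width: 59.8
```

Call:
move_arm([
  [0, 0, -15, 0, 0, 0],
  [0, 0, -15, 0, 0, 0],
  [0, 0, -10, 0, 0, 0],
  [0, 0, -5, 0, 0, 0],
  [0, 0, 0, 0, 0, 0],
])

```text
t: 9.08
ee_pos: [581.3, 8.7, 89.9]
orientation: [-1.5, -2.759, 0.001]
ft_force: [-0.1, 0.3, -3.4]
width: 59.9
```

```bash
python3 plan.py '(542,-270,90)' 2.7 28;python3 -c "
from h import *
grab('wrist','w6');grab('scene','s6')"
```

```text
t 9.08 pos [581.3   8.7  89.9] yaw_y 32.92 tilt [-1.5e-03  1.0e-04 -1.0e+00] w 59.9 F [-0.1  0.3 -3.4] rows 11
[-19.3, -16.8, -0.0, -0.0001, -0.0001, 0.0479]
[-20.1, -15.8, -0.0, -0.0001, -0.0001, 0.0479]
[-20.8, -14.8, -0.0, -0.0001, -0.0001, 0.0479]
[-21.5, -13.8, -0.0, -0.0001, -0.0001, 0.0479]
[-22.2, -12.8, -0.0, -0.0001, -0.0001, 0.0479]
[-22.8, -11.7, -0.0, -0.0001, -0.0001, 0.0479]
[-23.3, -10.6, -0.0, -0.0001, -0.0001, 0.0479]
[-23.8, -9.5, -0.0, -0.0001, -0.0001, 0.0479]
[-24.2, -8.3, -0.0, -0.0001, -0.0001, 0.0479]
[-24.6, -7.1, -0.0, -0.0001, -0.0001, 0.0479]
[-24.9, -6.0, -0.0, -0.0001, -0.0001, 0.0479]
```

View pics/w6.png

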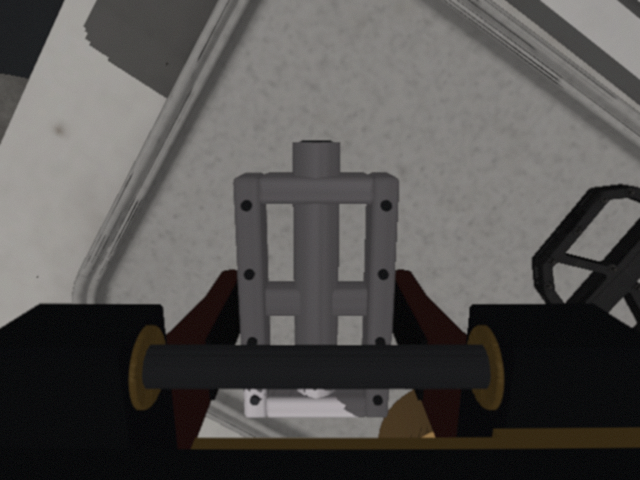

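View pics/s6.png

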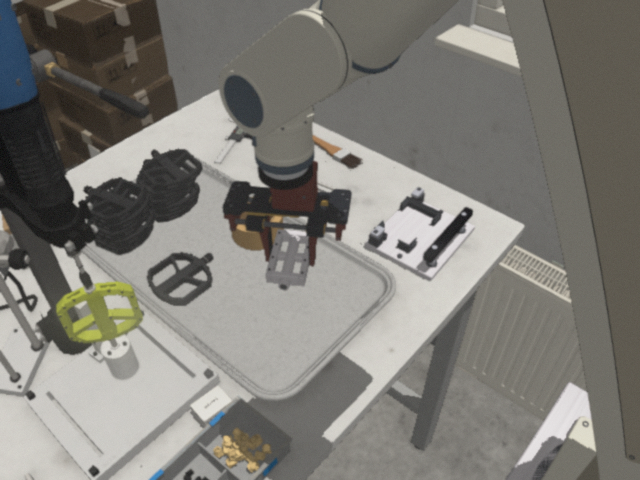

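```bash
python3 - <<'E'
from h import *
d=load('w6'); p=np.array([581.3,8.7,89.9]); a=np.radians(32.92); y=np.array([np.cos(a),np.sin(a),0]);z=np.array([0,0,-1.]);x=np.cross(y,z)
R=np.stack([x,y,z],1)
L=[(246,206),(249,274),(255,400),(386,205),(383,274),(377,400)]
for zz in (131,134,137):
  P=(onplane(d,L,zz)-p)@R; print(zz,P.round(1)[:,:2].tolist(),P.mean(0).round(2))
P=depthpts(d,[(316,230),(250,240),(380,240),(316,155),(300,190)]); print(P.round(1)[:,2])
E
```

```text
131 [[39.3, -24.7], [13.1, -24.6], [-42.1, -24.3], [39.8, 26.5], [13.2, 26.5], [-42.0, 26.3]] [  3.54   0.95 -41.1 ]
134 [[39.9, -24.1], [14.1, -24.1], [-40.0, -23.8], [40.3, 26.0], [14.2, 26.0], [-39.8, 25.8]] [  4.79   0.95 -44.1 ]
137 [[40.4, -23.6], [15.2, -23.6], [-37.8, -23.3], [40.8, 25.5], [15.3, 25.5], [-37.7, 25.3]] [  6.04   0.96 -47.1 ]
[132.7 133.7 132.  132.8 133.4]
```

Call:
move_arm([
  [-12, -10, 0, 0, 0, 0.04],
  [-20, -15, 0, 0, 0, 0.05],
  [-22, -15, 0, 0, 0, 0.05],
  [-22, -14, 0, 0, 0, 0.05],
  [-22, -13, 0, 0, 0, 0.05],
])

```text
t: 9.6
ee_pos: [562.7, -107.7, 83.7]
orientation: [-1.816, -2.551, 0.007]
ft_force: [0.2, -0.4, -2.4]
width: 59.6
```

Call:
move_arm([
  [-23, -12, 0, 0, 0, 0.05],
  [-23, -11, 0, 0, 0, 0.05],
  [-23, -10, 0, 0, 0, 0.05],
  [-20, -7, 0, 0, 0, 0.04],
  [-15, -5, 0, 0, 0, 0.03],
])

```text
t: 10.02
ee_pos: [538.1, -225.3, 77.4]
orientation: [-2.095, -2.316, 0.015]
ft_force: [0.1, -0.0, -3.5]
width: 59.6
```

```bash
python3 plan.py '(541,-270,80)' 2.7 20
```

```text
t 10.02 pos [ 538.1 -225.3   77.4] yaw_y 5.73 tilt [-0.0205  0.0054 -0.9998] w 59.6 F [ 0.1 -0.  -3.5] rows 3
[-14.9, -0.5, -1.0, -0.0067, -0.0023, 0.0176]
[-14.9, -0.3, -0.9, -0.0067, -0.0023, 0.0176]
[-14.9, -0.0, -0.9, -0.0067, -0.0023, 0.0176]
```

Call:
move_arm([
  [-15, 0, -1, -0.008, -0.003, 0.018],
  [-15, 0, -1, -0.006, -0.002, 0.018],
  [-10, 0, -1, -0.004, -0.002, 0.012],
  [0, 0, 0, 0, 0, 0],
  [0, 0, 0, 0, 0, 0],
])

```text
t: 10.43
ee_pos: [537.6, -269.7, 75.4]
orientation: [-2.167, -2.263, 0.006]
ft_force: [-0.4, 0.4, -3.4]
width: 59.9
```

```bash
python3 plan.py '(541,-270,60)' 2.7 20
```

```text
t 10.43 pos [ 537.6 -269.7   75.4] yaw_y 2.47 tilt [-0.0085  0.0029 -1.    ] w 59.9 F [-0.4  0.4 -3.4] rows 1
[-0.5, 3.5, 15.3, -0.0084, -0.0033, -0.0039]
```

Call:
move_arm([
  [-0.3, 2, 5, -0.005, -0.002, -0.002],
  [-0.2, 1.5, 5, -0.003, -0.001, -0.002],
  [0, 0, 4, 0, 0, 0],
  [0, 0, 0, 0, 0, 0],
  [0, 0, 0, 0, 0, 0],
])

```text
t: 10.85
ee_pos: [541.2, -266.6, 58.9]
orientation: [-2.162, -2.276, -0.0]
ft_force: [-0.2, -0.4, -2.9]
width: 59.8
```

```bash
python3 plan.py '(541,-270,40)' 2.7 20;python3 -c "
from h import *
grab('wrist','w7');grab('scene','s7');grab('top','t7')"
```

```text
t 10.85 pos [ 541.2 -266.6   58.9] yaw_y 2.96 tilt [-0.0016  0.0016 -1.    ] w 59.8 F [-0.2 -0.4 -2.9] rows 1
[-3.4, -0.4, 18.9, -0.0015, -0.0017, 0.0046]
```

View pics/w7.png

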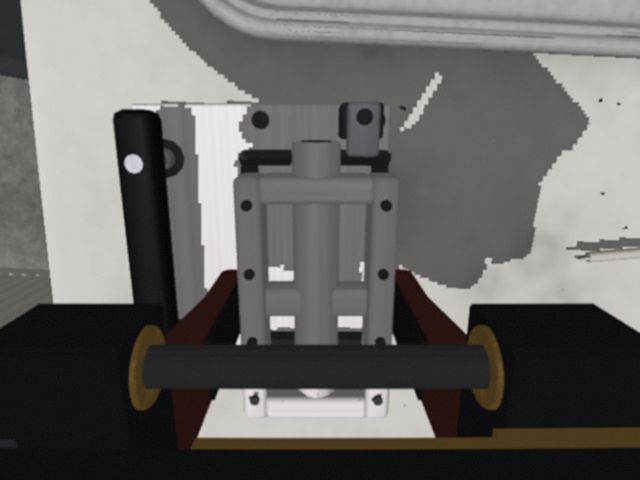

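View pics/s7.png

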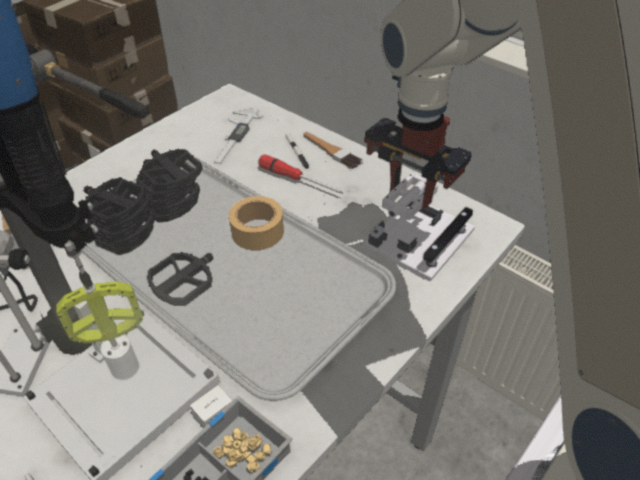

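```bash
python3 - <<'E'
from h import *
d=load('w7');f=d['frame'][95:220,225:410,::-1]
f=np.clip(f.astype(float)*1.8,0,255).astype(np.uint8)
cv2.imwrite('pics/c7.png',cv2.resize(f,None,fx=4,fy=4,interpolation=2)); 
E
```

```text
(no output)
```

View pics/c7.png

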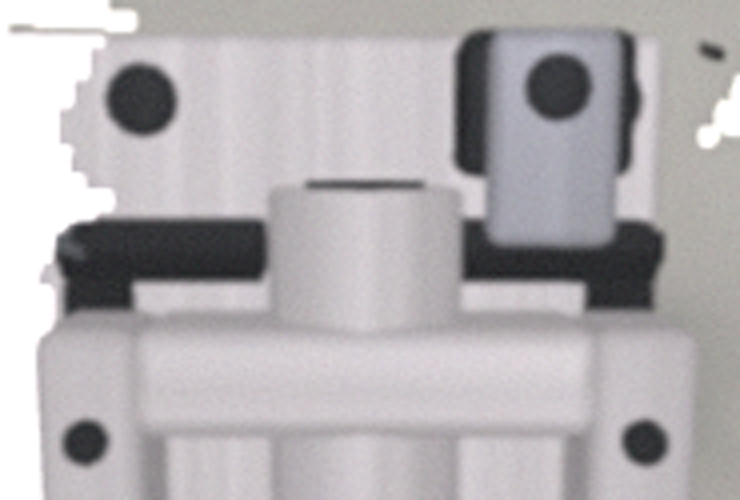

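```bash
python3 - <<'E'
from h import *
d=load('w7'); p=np.array([541.2,-266.6,58.9]); a=np.radians(2.96); y=np.array([np.cos(a),np.sin(a),0]);z=np.array([0,0,-1.]);x=np.cross(y,z)
R=np.stack([x,y,z],1)
px=lambda L:np.array(L,float)/4+[225,95]
q=lambda L,zz:((onplane(d,px(L),zz)-p)@R)[:,:2].round(1)
a_=q([(60,222),(663,222)],31); print('outer top',a_,a_.mean(0))
b_=q([(133,290),(585,290)],12); print('inner foot',b_,b_.mean(0))
print('end wall foot',q([(200,279),(550,279)],12), 'end wall back top',q([(200,222),(640,222)],31))
print('slot left',q([(265,240)],31),q([(265,276)],12))
print('body dots',q([(85,441),(646,441)],58.9+44))
print('boss sides top/mid',q([(270,250),(462,250)],58.9+24+10))
print('world foot mid',onplane(d,px([(133,290),(585,290)]),12).mean(0))
E
```

```text
outer top [[ 56.8 -38.3]
 [ 56.9  39.8]] [56.85  0.75]
inner foot [[ 46.5 -31.8]
 [ 46.6  32.5]] [46.55  0.35]
end wall foot [[ 48.1 -22.3]
 [ 48.1  27.5]] end wall back top [[ 56.8 -20.2]
 [ 56.9  36.9]]
slot left [[ 54.5 -11.8]] [[ 48.5 -13. ]]
body dots [[ 40.6 -23.7]
 [ 40.7  26.5]]
boss sides top/mid [[56.9 -7.5]
 [56.9 10.4]]
world foot mid [ 539.12939721 -220.09224663   12.        ]
```

Call:
move_arm([
  [-2.5, -0.5, 5, -0.001, -0.001, 0.001],
  [-2, -0.3, 7, -0.001, -0.001, 0],
  [0, 0, 7, 0, 0, 0],
  [0, 0, 5, 0, 0, 0],
  [0, 0, 0, 0, 0, 0],
])

```text
t: 11.42
ee_pos: [541.3, -272.4, 33.7]
orientation: [2.163, 2.274, 0.001]
ft_force: [-0.4, -0.5, -2.7]
width: 59.6
```

```bash
python3 plan.py '(540.7,-270.8,15)' 2.9 5
```

```text
t 11.42 pos [ 541.3 -272.4   33.7] yaw_y 2.87 tilt [ 0.0029 -0.0017 -1.    ] w 59.6 F [-0.4 -0.5 -2.7] rows 4
[0.4, -0.1, 4.7, 0.0007, 0.0005, -0.0001]
[0.4, -0.1, 4.7, 0.0007, 0.0005, -0.0001]
[0.4, -0.1, 4.7, 0.0007, 0.0005, -0.0001]
[0.4, -0.1, 4.7, 0.0007, 0.0005, -0.0001]
```

Call:
move_arm([
  [1, -0.3, 4, 0.002, 0.001, 0],
  [0.5, 0, 4, 0.001, 0.001, 0],
  [0, 0, 3, 0, 0, 0],
  [0, 0, 0, 0, 0, 0],
  [0, 0, 0, 0, 0, 0],
])

```text
t: 11.83
ee_pos: [540.5, -270.6, 20.5]
orientation: [-2.164, -2.275, 0.001]
ft_force: [0.1, -0.3, -3.2]
width: 60.1
```

```bash
python3 plan.py '(540.7,-270.8,12)' 2.9 5;python3 -c "
from h import *
d=grab('wrist','w8')
f=d['frame'][95:220,225:410,::-1]
f=np.clip(f.astype(float)*1.8,0,255).astype(np.uint8)
cv2.imwrite('pics/c8.png',cv2.resize(f,None,fx=4,fy=4,interpolation=2))"
```

```text
t 11.83 pos [ 540.5 -270.6   20.5] yaw_y 2.86 tilt [-0.0019  0.0011 -1.    ] w 60.1 F [ 0.1 -0.3 -3.2] rows 2
[-0.1, 0.1, 4.3, -0.0009, -0.0006, -0.0004]
[-0.1, 0.1, 4.3, -0.0009, -0.0006, -0.0004]
```

View pics/c8.png

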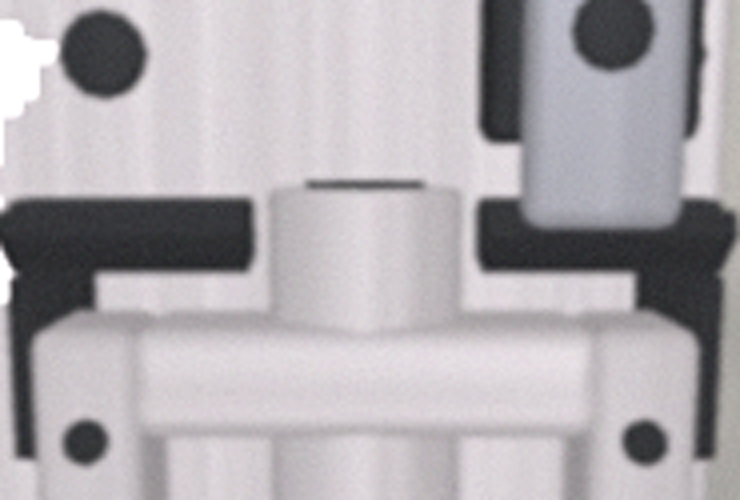

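```bash
python3 - <<'E'
from h import *
d=load('w8'); p=np.array([540.5,-270.6,20.5]); a=np.radians(2.86); y=np.array([np.cos(a),np.sin(a),0]);z=np.array([0,0,-1.]);x=np.cross(y,z)
R=np.stack([x,y,z],1)
px=lambda L:np.array(L,float)/4+[225,95]
q=lambda L,zz:((onplane(d,px(L),zz)-p)@R)[:,:2].round(1).tolist()
print('foot endwall',q([(170,272),(600,272)],12),'feet',q([(95,290),(636,290)],12),'slot top',q([(253,235),(478,235)],31),'dots',q([(85,441),(646,441)],64.5),'back top',q([(60,198),(700,199)],31))
E
```

```text
foot endwall [[51.8, -22.0], [51.8, 29.1]] feet [[49.6, -31.0], [49.7, 33.4]] slot top [[57.1, -10.8], [57.1, 13.3]] dots [[40.6, -23.8], [40.7, 26.4]] back top [[60.9, -31.3], [60.9, 36.8]]
```

Slot and boss line up within 0.5 mm. I'll lower it, watching force.

Call:
move_arm([
  [0, 0, 4, -0.001, -0.001, 0],
  [0, 0, 4, 0, 0, 0],
  [0, 0, 3, 0, 0, 0],
  [0, 0, 0, 0, 0, 0],
  [0, 0, 0, 0, 0, 0],
])

```text
t: 12.3
ee_pos: [540.9, -270.8, 9.0]
orientation: [2.165, 2.276, -0.0]
ft_force: [-0.4, 0.2, -2.4]
width: 60.0
```

```bash
python3 plan.py '(540.5,-270.8,-9)' 2.9 5
```

```text
t 12.3 pos [ 540.9 -270.8    9. ] yaw_y 2.87 tilt [ 4.e-04 -5.e-04 -1.e+00] w 60.0 F [-0.4  0.2 -2.4] rows 4
[0.0, -0.1, 4.5, 0.0001, 0.0001, -0.0002]
[0.0, -0.1, 4.5, 0.0001, 0.0001, -0.0002]
[-0.0, -0.1, 4.5, 0.0001, 0.0001, -0.0002]
[-0.0, -0.1, 4.5, 0.0001, 0.0001, -0.0002]
```

Call:
move_arm([
  [0, -0.3, 4, 0, 0, 0],
  [0, 0, 4, 0, 0, 0],
  [0, 0, 3, 0, 0, 0],
  [0, 0, 0, 0, 0, 0],
  [0, 0, 0, 0, 0, 0],
])

```text
t: 12.72
ee_pos: [540.6, -270.9, -3.2]
orientation: [2.165, 2.276, -0.0]
ft_force: [1.1, -0.9, -3.5]
width: 60.1
```

Call:
move_arm([
  [0, 0, 3, 0, 0, 0],
  [0, 0, 2, 0, 0, 0],
  [0, 0, 0, 0, 0, 0],
  [0, 0, 0, 0, 0, 0],
])

```text
t: 13.05
ee_pos: [540.7, -270.9, -8.7]
orientation: [2.165, 2.276, -0.0]
ft_force: [-0.2, -0.2, -3.0]
width: 59.6
```

```bash
python3 plan.py '(540.5,-270.8,-11)' 2.9 5
```

```text
t 13.05 pos [ 540.7 -270.9   -8.7] yaw_y 2.86 tilt [ 5.e-04 -6.e-04 -1.e+00] w 59.6 F [-0.2 -0.2 -3. ] rows 1
[0.1, -0.2, 2.3, 0.0005, 0.0007, -0.0006]
```

No contact yet, and about 3 mm to go.

Call:
move_arm([
  [0, 0, 1.5, 0, 0, 0],
  [0, 0, 0, 0, 0, 0],
  [0, 0, 0.8, 0, 0, 0],
  [0, 0, 0, 0, 0, 0],
])

```text
t: 13.38
ee_pos: [540.9, -271.0, -11.0]
orientation: [2.164, 2.275, 0.0]
ft_force: [0.4, 0.1, -2.9]
width: 59.7
```

Call:
move_arm([
  [0, 0, 0.6, 0, 0, 0],
  [0, 0, 0, 0, 0, 0],
  [0, 0, 0, 0, 0, 0],
])

```text
t: 13.63
ee_pos: [541.0, -271.1, -11.6]
orientation: [2.164, 2.275, 0.0]
ft_force: [0.4, 0.8, -2.6]
width: 59.4
```

Call:
move_arm([
  [0, 0, 0.8, 0, 0, 0],
  [0, 0, 0, 0, 0, 0],
  [0, 0, 0, 0, 0, 0],
])

```text
t: 13.88
ee_pos: [541.1, -271.2, -12.2]
orientation: [2.164, 2.275, 0.0]
ft_force: [-0.2, -0.2, -3.2]
width: 60.0
```

```bash
python3 plan.py '(540.5,-270.8,-11)' 2.9 5;python3 -c "
from h import *
d=grab('wrist','w9')
grab('scene','s9')"
```

```text
t 13.88 pos [ 541.1 -271.2  -12.2] yaw_y 2.86 tilt [ 0.0014 -0.0011 -1.    ] w 60.0 F [-0.2 -0.2 -3.2] rows 1
[0.4, -0.6, -1.2, 0.0014, 0.0012, -0.0006]
```

View pics/w9.png

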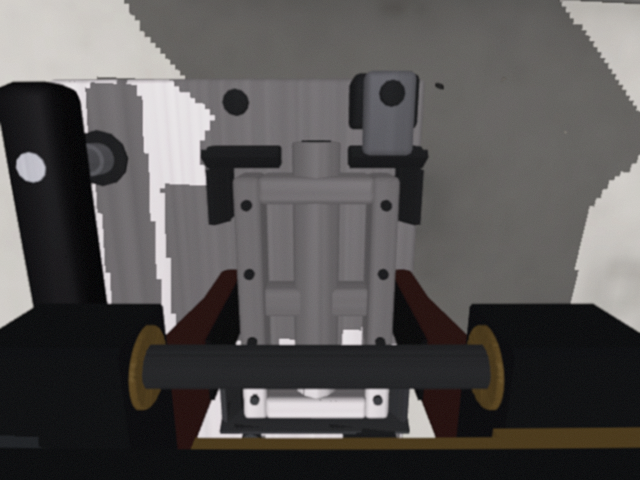

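```bash
python3 - <<'E'
from h import *
for tag in ('w6','w9'):
    d=load(tag); 
    P=[np.median(depthpts(d,[(c+i,r+j) for i in range(-3,4) for j in range(-3,4)])[:,2]) for c,r in [(316,230),(252,240),(378,240),(280,190),(350,190)]]; print(tag,np.round(P,1))
d=load('w9')
print('plate',[np.median(depthpts(d,[(c+i,r+j) for i in range(-2,3) for j in range(-2,3)])[:,2]).round(1) for c,r in [(190,260),(280,250),(350,250),(300,110),(110,220)]])
print('lip',[np.median(depthpts(d,[(c+i,r+j) for i in range(-2,3) for j in range(-1,2)])[:,2]).round(1) for c,r in [(240,157),(360,158),(220,190),(410,190)]])
E
```

```text
w6 [132.2 133.5 133.4 133.7 133.5]
w9 [30.1 31.5 31.3 31.2 31. ]
plate [np.float64(11.2), np.float64(11.1), np.float64(11.0), np.float64(11.3), np.float64(11.1)]
lip [np.float64(30.6), np.float64(30.1), np.float64(27.3), np.float64(28.1)]
```

Call:
move_arm([
  [0.2, 0, 0.6, 0.001, 0.001, 0],
  [0, 0, 0, 0, 0, 0],
  [0, 0, 0, 0, 0, 0],
])

```text
t: 14.23
ee_pos: [541.3, -271.2, -12.1]
orientation: [2.165, 2.276, 0.0]
ft_force: [-0.4, -0.8, -3.3]
width: 59.9
```

```bash
python3 plan.py '(540.5,-270.8,-12)' 2.9 5
```

```text
t 14.23 pos [ 541.3 -271.2  -12.1] yaw_y 2.87 tilt [ 6.e-04 -5.e-04 -1.e+00] w 59.9 F [-0.4 -0.8 -3.3] rows 1
[0.5, -0.8, -0.1, 0.0005, 0.0005, -0.0005]
```

Call:
move_arm([
  [0, -0.3, 1, 0, 0, 0],
  [0, 0, 0, 0, 0, 0],
  [0, 0, 0, 0, 0, 0],
])

```text
t: 14.48
ee_pos: [541.6, -271.3, -12.0]
orientation: [2.164, 2.275, 0.001]
ft_force: [-0.4, 0.5, -4.0]
width: 60.2
```

Call:
move_arm([
  [0, 0, 0, 0, 0, 0],
  [0, 0, 0, 0, 0, 0],
  [0, 0, 0, 0, 0, 0],
  [0, 0, 0, 0, 0, 0],
  [0, 0, 0, 0, 0, 0],
], hand=-1)

```text
t: 14.9
ee_pos: [542.5, -271.7, -11.8]
orientation: [2.163, 2.274, 0.002]
ft_force: [-0.8, -0.9, -0.0]
width: 87.2
```

```bash
python3 plan.py '(541,-270.8,-12)' 2.9 5;python3 -c "
from h import *
d=grab('wrist','w10')"
```

```text
t 14.9 pos [ 542.5 -271.7  -11.8] yaw_y 2.87 tilt [ 0.0032 -0.0016 -1.    ] w 87.2 F [-0.8 -0.9 -0. ] rows 1
[1.0, -1.5, 0.2, 0.0031, 0.0017, -0.0005]
```

View pics/w10.png

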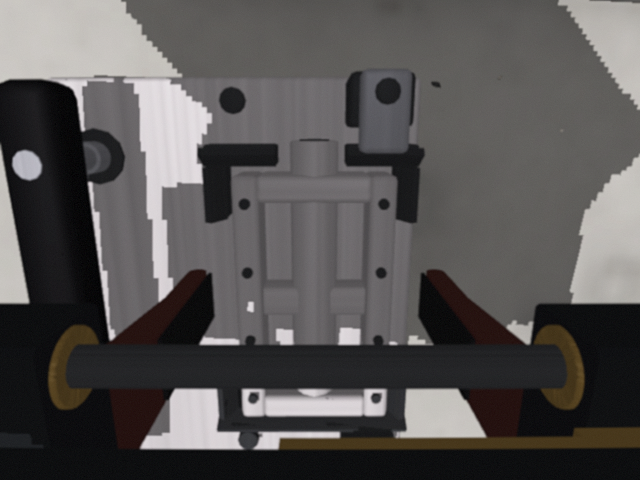

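The body is in the nest and the fingers are clear, so I'll go up and inspect.

Call:
move_arm([
  [0, -0.7, -4, 0.003, 0.0015, 0],
  [0, -0.3, -8, 0, 0, 0],
  [0, 0, -15, 0, 0, 0],
  [0, 0, -20, 0, 0, 0],
  [0, 0, -25, 0, 0, 0],
])

```text
t: 15.37
ee_pos: [537.7, -270.0, 59.1]
orientation: [-2.158, -2.269, 0.005]
ft_force: [-0.6, 0.6, 0.0]
width: 87.4
```

Call:
move_arm([
  [0, 0, -30, 0, 0, 0],
  [0, 0, -30, 0, 0, 0],
  [0, 0, -25, 0, 0, 0],
  [0, 0, -10, 0, 0, 0],
  [0, 0, 0, 0, 0, 0],
], hand=1)

```text
t: 15.78
ee_pos: [540.2, -271.4, 166.3]
orientation: [-2.164, -2.275, 0.001]
ft_force: [-0.5, 0.3, -0.5]
width: 58.2
```

```bash
python3 plan.py '(456.5,-274.5,90)' 2.9 25;python3 -c "
from h import *
d=grab('wrist','w11');grab('scene','s11')"
```

```text
t 15.78 pos [ 540.2 -271.4  166.3] yaw_y 2.86 tilt [-1.8e-03  7.0e-04 -1.0e+00] w 58.2 F [-0.5  0.3 -0.5] rows 5
[0.2, -16.7, 15.3, -0.0004, -0.0002, -0.0001]
[0.2, -16.7, 15.3, -0.0004, -0.0002, -0.0001]
[0.2, -16.7, 15.3, -0.0004, -0.0002, -0.0001]
[0.2, -16.7, 15.3, -0.0004, -0.0002, -0.0001]
[0.2, -16.8, 15.3, -0.0004, -0.0002, -0.0001]
```

View pics/w11.png

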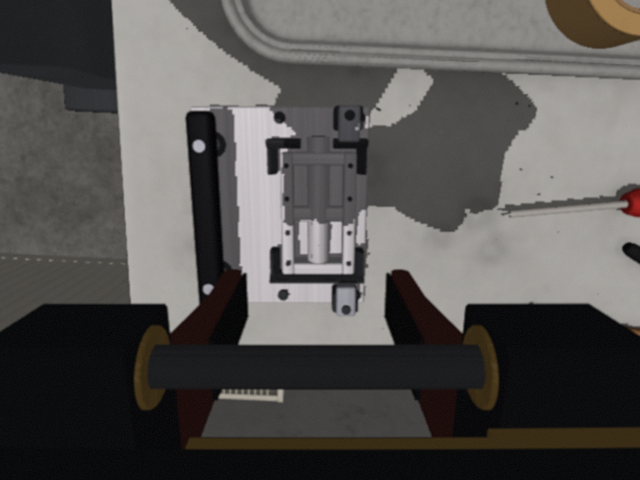

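View pics/s11.png

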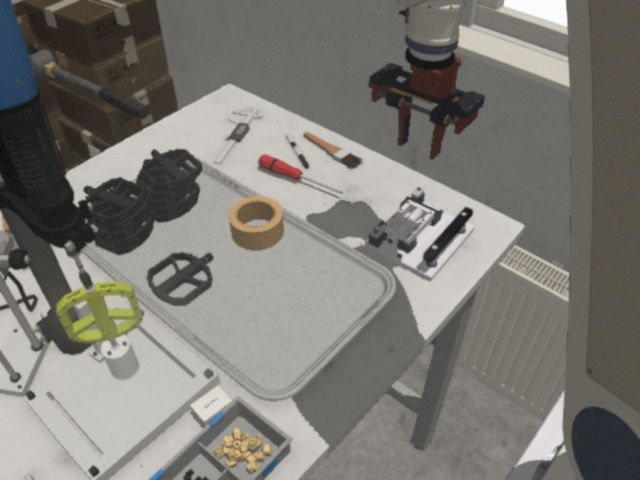

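```bash
python3 - <<'E'
from h import *
d=load('w11');f=d['frame'][95:320,180:385,::-1]
f=np.clip(f.astype(float)*2,0,255).astype(np.uint8)
cv2.imwrite('pics/c11.png',cv2.resize(f,None,fx=2.66,fy=2.66,interpolation=2))
med=lambda c,r,k=2:np.median(depthpts(d,[(c+i,r+j) for i in range(-k,k+1) for j in range(-k,k+1)])[:,2]).round(1)
print('corners',med(290,160),med(349,160),med(289,260),med(346,260),'plate',med(255,200),med(300,190),med(335,245,1),med(300,285))
print('bar',[med(c,r) for c,r in [(201,125),(203,170),(205,200),(206,240),(208,275)]])
L=[(199,146),(209,290)]
print('studs',onplane(d,L,53).round(1).tolist(),onplane(d,L,53).mean(0))
E
```

```text
corners 30.9 31.2 31.5 31.3 plate 11.3 11.1 11.2 11.4
bar [np.float64(53.0), np.float64(53.2), np.float64(53.0), np.float64(52.6), np.float64(52.6)]
studs [[454.0, -219.3, 53.0], [459.8, -330.0, 53.0]] [ 456.89713179 -274.66089385   53.        ]
```

View pics/c11.png

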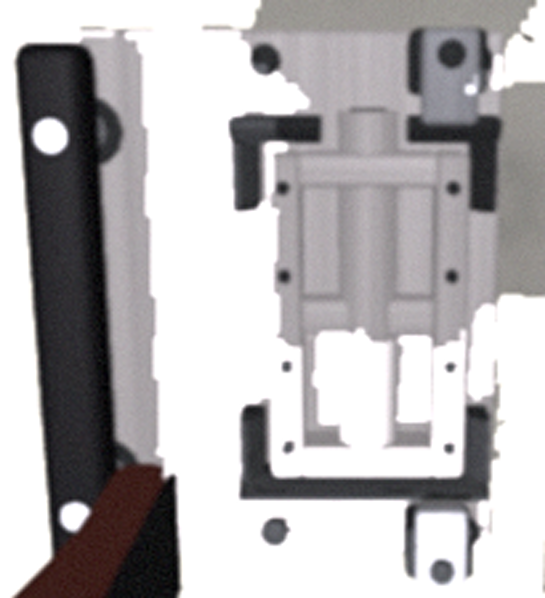

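The body is seated flat: its corners read 30.9 to 31.5 mm against a plate at 11.2, so 20 mm high, with the boss in the slot. The bar's middle is at about (456,-275), with its top near z=53. Next I'll move over the bar with the fingers shut.

Call:
move_arm([
  [0, -12, 5, 0, 0, 0],
  [0, -18, 15, 0, 0, 0],
  [0, -18, 20, 0, 0, 0],
  [0, -18, 20, 0, 0, 0],
  [0, -10, 15, 0, 0, 0],
])

```text
t: 16.3
ee_pos: [459.9, -272.7, 81.6]
orientation: [-2.157, -2.273, 0.003]
ft_force: [1.0, 0.5, 0.1]
width: 16.9
```

Call:
move_arm([
  [0, -4, 5, 0, 0, 0],
  [0, 0, 0, 0, 0, 0],
  [0, 0, 0, 0, 0, 0],
])

```text
t: 16.55
ee_pos: [448.4, -269.4, 69.0]
orientation: [-2.148, -2.259, 0.008]
ft_force: [0.2, -0.4, -0.0]
width: 0.7
```

```bash
python3 plan.py '(456,-275,45)' 2.9 5
```

```text
t 16.55 pos [ 448.4 -269.4   69. ] yaw_y 2.91 tilt [-0.0211  0.013  -0.9997] w 0.7 F [ 0.2 -0.4 -0. ] rows 6
[-1.1, 1.3, 4.0, -0.0034, -0.0023, 0.0]
[-1.0, 1.3, 4.0, -0.0034, -0.0023, 0.0]
[-1.0, 1.3, 4.0, -0.0034, -0.0023, 0.0]
[-1.0, 1.3, 4.0, -0.0034, -0.0023, 0.0]
[-1.0, 1.3, 4.0, -0.0034, -0.0023, 0.0]
[-1.0, 1.2, 4.0, -0.0034, -0.0023, 0.0]
```

Call:
move_arm([
  [-2.5, 3.5, 0, -0.01, -0.007, 0],
  [-2, 2.5, 5, -0.007, -0.005, 0],
  [-1, 1, 5, -0.003, -0.002, 0],
  [0, 0, 0, 0, 0, 0],
  [0, 0, 0, 0, 0, 0],
])

```text
t: 16.97
ee_pos: [460.6, -276.2, 59.6]
orientation: [2.158, 2.273, 0.002]
ft_force: [-0.3, 0.4, -0.7]
width: 0.5
```

```bash
python3 plan.py '(456,-275,45)' 2.9 5
```

```text
t 16.97 pos [ 460.6 -276.2   59.6] yaw_y 2.98 tilt [ 0.0063 -0.004  -1.    ] w 0.5 F [-0.3  0.4 -0.7] rows 4
[0.4, -1.1, 3.6, 0.0015, 0.0011, 0.0003]
[0.4, -1.1, 3.6, 0.0015, 0.0011, 0.0003]
[0.4, -1.1, 3.6, 0.0015, 0.0011, 0.0003]
[0.4, -1.1, 3.6, 0.0015, 0.0011, 0.0003]
```

Call:
move_arm([
  [0.6, -2, 4, 0.003, 0.002, 0],
  [0.3, -1, 5, 0.002, 0.001, 0],
  [0.2, -0.5, 4, 0, 0, 0],
  [0, 0, 0, 0, 0, 0],
  [0, 0, 0, 0, 0, 0],
])

```text
t: 17.38
ee_pos: [457.6, -275.4, 45.9]
orientation: [2.161, 2.277, 0.0]
ft_force: [0.0, 0.1, 1.1]
width: 0.8
```

```bash
python3 plan.py '(456,-275,35)' 2.9 5;python3 -c "
from h import *
d=grab('wrist','w12');grab('scene','s12')"
```

```text
t 17.38 pos [ 457.6 -275.4   45.9] yaw_y 3.01 tilt [ 0.002  -0.0018 -1.    ] w 0.8 F [0.  0.1 1.1] rows 3
[0.2, -0.5, 3.6, 0.0006, 0.0006, 0.0006]
[0.2, -0.5, 3.6, 0.0006, 0.0006, 0.0006]
[0.2, -0.5, 3.6, 0.0006, 0.0006, 0.0006]
```

View pics/w12.png

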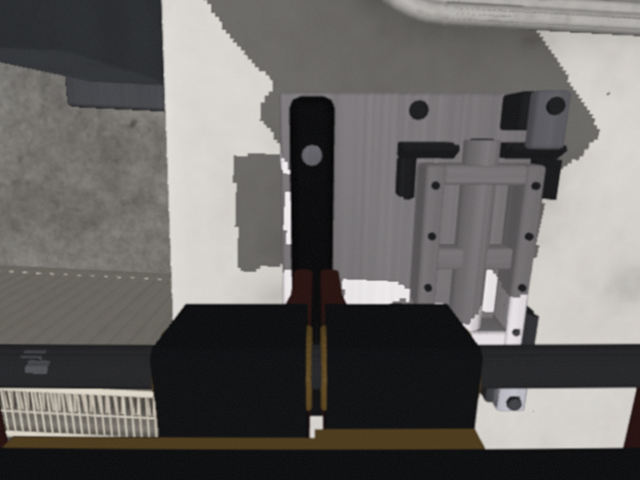

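View pics/s12.png

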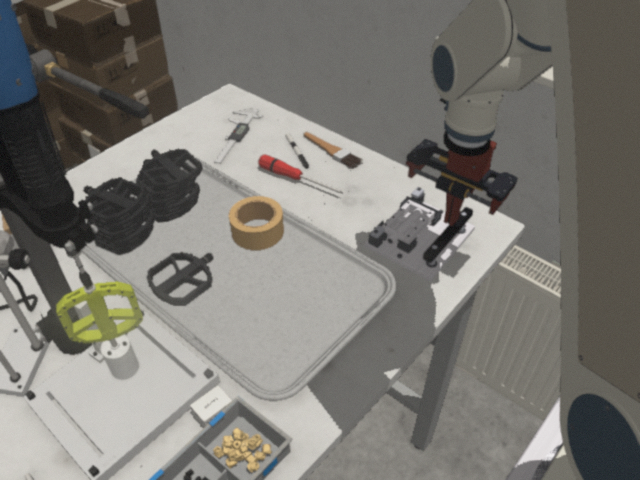

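```bash
python3 - <<'E'
from h import *
d=load('w12'); p=np.array([457.6,-275.4,45.9]); a=np.radians(3.01); y=np.array([np.cos(a),np.sin(a),0]);z=np.array([0,0,-1.]);x=np.cross(y,z)
R=np.stack([x,y,z],1)
q=lambda L,zz:((onplane(d,L,zz)-p)@R)[:,:2].round(1).tolist()
print('stud',q([(312,155)],53.5),'bar edges',q([(290,140),(334,140),(290,230),(334,230)],50),'end',q([(312,97)],50))
med=lambda c,r,k=2:np.median(depthpts(d,[(c+i,r+j) for i in range(-k,k+1) for j in range(-k,k+1)])[:,2]).round(1)
print(med(312,120),med(312,200),med(312,240),'plate',med(365,200))
E
```

```text
stud [[56.4, -0.6]] bar edges [[62.7, -10.3], [62.7, 9.0], [22.1, -10.9], [22.1, 9.5]] end [[80.7, -0.6]]
52.7 53.0 53.3 plate 11.2
```

Call:
move_arm([
  [0.8, -1.5, 4, 0.001, 0.001, 0.001],
  [0, 0, 4, 0, 0, 0],
  [0, 0, 3, 0, 0, 0],
  [0, 0, 0, 0, 0, 0],
  [0, 0, 0, 0, 0, 0],
])

```text
t: 17.9
ee_pos: [456.1, -274.8, 34.1]
orientation: [2.162, 2.276, 0.0]
ft_force: [0.2, 0.1, -0.2]
width: 0.1
```

```bash
python3 plan.py '(456,-274.6,30)' 2.9 5
```

```text
t 17.9 pos [ 456.1 -274.8   34.1] yaw_y 2.94 tilt [ 0.0015 -0.0012 -1.    ] w 0.1 F [ 0.2  0.1 -0.2] rows 1
[0.2, -0.1, 4.1, 0.0014, 0.0013, 0.0007]
```

Now I'll approach slowly, about 1 mm per row.

Call:
move_arm([
  [0.1, 0, 1, 0.001, 0.001, 0],
  [0, 0, 1, 0, 0, 0],
  [0, 0, 1, 0, 0, 0],
  [0, 0, 1, 0, 0, 0],
])

```text
t: 18.23
ee_pos: [456.3, -274.9, 30.0]
orientation: [2.163, 2.277, 0.0]
ft_force: [-0.3, -0.0, -0.1]
width: 0.7
```

Call:
move_arm([
  [0, 0, 1, 0, 0, 0],
  [0, 0, 1, 0, 0, 0],
])

```text
t: 18.4
ee_pos: [456.5, -274.9, 27.8]
orientation: [2.163, 2.277, 0.0]
ft_force: [-1.3, -0.3, 0.1]
width: 0.4
```

Call:
move_arm([
  [0, 0, 1, 0, 0, 0],
  [0, 0, 1, 0, 0, 0],
])

```text
t: 18.57
ee_pos: [456.5, -274.9, 25.7]
orientation: [2.163, 2.277, 0.0]
ft_force: [-1.0, -0.1, 7.7]
width: 0.3
```

Call:
move_arm([
  [0, 0, 1, 0, 0, 0],
  [0, 0, 1, 0, 0, 0],
])

```text
t: 18.73
ee_pos: [456.6, -275.1, 24.4]
orientation: [2.163, 2.277, 0.0]
ft_force: [-1.9, 0.8, 8.1]
width: 0.3
```

Call:
move_arm([
  [0, 0, 1, 0, 0, 0],
  [0, 0, 1, 0, 0, 0],
])

```text
t: 18.9
ee_pos: [456.6, -275.1, 23.4]
orientation: [2.163, 2.277, 0.0]
ft_force: [-1.8, 1.1, 8.6]
width: 0.3
```

Contact came at ee z of about 26, with the force steady at 8 N. I'll continue.

Call:
move_arm([
  [0, 0, 1.5, 0, 0, 0],
  [0, 0, 1.5, 0, 0, 0],
  [0, 0, 1.5, 0, 0, 0],
])

```text
t: 19.15
ee_pos: [456.6, -275.1, 20.7]
orientation: [2.163, 2.277, 0.0]
ft_force: [-2.4, 0.9, 7.4]
width: 0.6
```

```bash
python3 plan.py '(456,-274.6,20)' 2.9 5;python3 -c "
from h import *
print(ctrl.get_obs()['moment'])
d=grab('wrist','w13')
med=lambda c,r,k=2:np.median(depthpts(d,[(c+i,r+j) for i in range(-k,k+1) for j in range(-k,k+1)])[:,2]).round(1)
print([med(312,r) for r in (120,140,180,200,220,240,255)])
"
```

```text
t 19.15 pos [ 456.6 -275.1   20.7] yaw_y 2.94 tilt [ 1.2e-03 -8.0e-04 -1.0e+00] w 0.6 F [-2.4  0.9  7.4] rows 1
[0.5, -0.6, 0.7, 0.0011, 0.0008, 0.0007]
[0.22900884 0.31490974 0.02848304]
[np.float64(48.3), np.float64(47.8), np.float64(47.8), np.float64(47.9), np.float64(47.8), np.float64(47.9), np.float64(47.9)]
```

The bar is level and 5 mm down.

Call:
move_arm([
  [0, 0, 1.5, 0, 0, 0],
  [0, 0, 1.5, 0, 0, 0],
  [0, 0, 1.5, 0, 0, 0],
])

```text
t: 19.45
ee_pos: [456.6, -275.1, 17.8]
orientation: [2.163, 2.277, 0.0]
ft_force: [-2.3, 1.5, 8.1]
width: 0.7
```

Call:
move_arm([
  [0, 0, 1.3, 0, 0, 0],
  [0, 0, 1.3, 0, 0, 0],
])

```text
t: 19.62
ee_pos: [456.6, -275.1, 16.3]
orientation: [2.163, 2.277, 0.0]
ft_force: [-2.3, 1.4, 7.2]
width: 0.4
```

Call:
move_arm([
  [0, 0, 1.2, 0, 0, 0],
])

```text
t: 19.7
ee_pos: [456.6, -275.1, 15.6]
orientation: [2.163, 2.277, 0.0]
ft_force: [-2.7, 1.2, 8.6]
width: 0.1
```

Call:
move_arm([
  [0, 0, 1.2, 0, 0, 0],
])

```text
t: 19.78
ee_pos: [456.6, -275.1, 15.0]
orientation: [2.163, 2.277, 0.0]
ft_force: [-2.0, 1.2, 7.9]
width: 1.0
```

Call:
move_arm([
  [0, 0, 1.2, 0, 0, 0],
])

```text
t: 19.87
ee_pos: [456.6, -275.1, 14.3]
orientation: [2.163, 2.277, 0.0]
ft_force: [-1.9, 0.6, 8.7]
width: 0.6
```

Call:
move_arm([
  [0, 0, 1.2, 0, 0, 0],
])

```text
t: 19.95
ee_pos: [456.6, -275.1, 13.8]
orientation: [2.162, 2.276, 0.001]
ft_force: [-3.1, 2.0, 15.4]
width: 0.7
```

Call:
move_arm([
  [0, 0, 1.2, 0, 0, 0],
])

```text
t: 20.03
ee_pos: [456.7, -275.2, 13.6]
orientation: [2.162, 2.276, 0.0]
ft_force: [-5.3, 2.4, 20.9]
width: 0.4
```

Call:
move_arm([
  [0, 0, 1.2, 0, 0, 0],
])

```text
t: 20.12
ee_pos: [456.7, -275.2, 13.7]
orientation: [2.162, 2.276, 0.0]
ft_force: [-3.8, 2.4, 18.3]
width: 0.4
```

The force rose to 20 N with no further travel, so this is the stop. I'll back straight off.

Call:
move_arm([
  [0, 0, -1, 0, 0, 0],
  [0, 0, -3, 0, 0, 0],
  [0, 0, -8, 0, 0, 0],
  [0, 0, -15, 0, 0, 0],
  [0, 0, -25, 0, 0, 0],
])

```text
t: 20.53
ee_pos: [453.8, -273.4, 64.6]
orientation: [-2.16, -2.274, 0.002]
ft_force: [-0.3, -0.5, 0.0]
width: 0.1
```

Call:
move_arm([
  [0, 5, -30, 0, 0, 0],
  [0, 10, -30, 0, 0, 0],
  [0, 10, -25, 0, 0, 0],
  [0, 0, 0, 0, 0, 0],
  [0, 0, 0, 0, 0, 0],
])

```text
t: 20.95
ee_pos: [481.0, -273.0, 159.2]
orientation: [-2.164, -2.277, 0.0]
ft_force: [-0.2, 0.9, -0.1]
width: 0.3
```

```bash
python3 - <<'E'
from h import *
d=grab('wrist','w14');grab('scene','s14');grab('top','t14')
f=d['frame'][60:400,140:560,::-1]
f=np.clip(f.astype(float)*1.8,0,255).astype(np.uint8)
cv2.imwrite('pics/c14.png',cv2.resize(f,None,fx=1.7,fy=1.7,interpolation=2))
print(ctrl.get_obs()['t'],ctrl.get_obs()['ee_pos'],ctrl.get_obs()['ft_force'])
E
```

```text
21.1 [ 479.84721948 -272.56641116  157.26057884] [ 0.28976937 -0.5317415  -0.84247824]
```

View pics/c14.png

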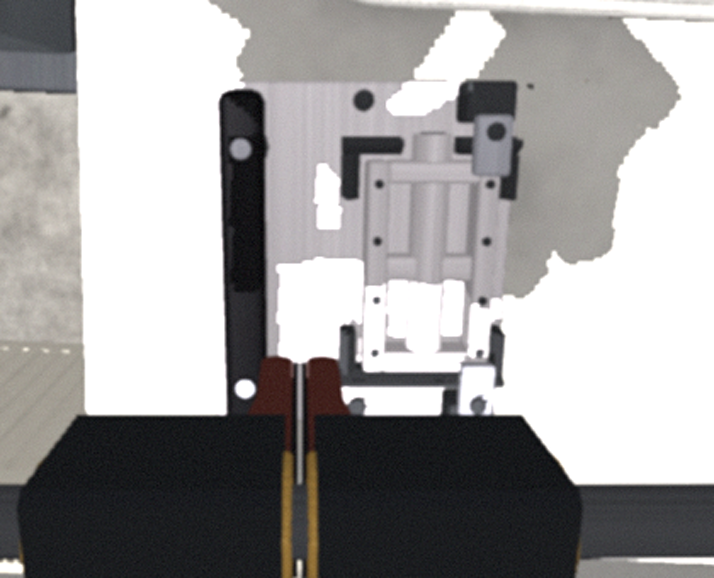

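View pics/s14.png

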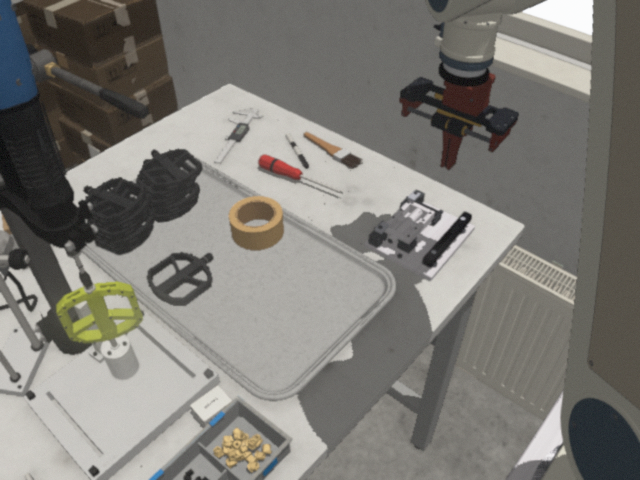

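```bash
python3 - <<'E'
from h import *
d=load('w14')
px=lambda c,r:(int(140+c/1.7),int(60+r/1.7))
med=lambda c,r,k=2:np.median(depthpts(d,[(px(c,r)[0]+i,px(c,r)[1]+j) for i in range(-k,k+1) for j in range(-k,k+1)])[:,2]).round(1)
print('bar',[med(243,r) for r in (110,180,240,300,350)],'plate',med(300,200),med(300,130),'body',med(372,210),med(490,215),med(370,325),med(482,325),'dogs',med(490,160),med(478,380))
a=load('scene0')['frame'].astype(int);b=load('scene14'if 0 else 's14')['frame'].astype(int)
m=np.abs(a-b).max(2)
for n,(x0,x1,y0,y1) in dict(tape=(225,290,190,262),blk=(145,215,245,308)).items(): print(n,m[y0:y1,x0:x1].mean())
t=load('t14');z=t['frame'];cv2.imwrite('pics/t14c.png',cv2.resize(z[150:360,190:450,::-1],None,fx=2.5,fy=2.5))
ctrl.close_job()
E
```

```text
bar [np.float64(41.1), np.float64(41.2), np.float64(41.2), np.float64(40.9), np.float64(41.3)] plate 11.1 11.4 body 31.2 31.1 31.3 31.0 dogs 41.9 41.9
tape 10.456410256410257
blk 9.109297052154195
the job is handed in; nothing more can be done
```

The pedal body is seated in the nest with its boss in the slot, and the bar is pressed down to its stop with both dogs over the body. I handed the job in at about 21 s.

**Grasp:** The first grasp closed above the body and did not touch it. The real fingertips sit about 28 mm above the reported TCP, which disagrees with the tool description. I measured that from two views, corrected for it, and the second grasp held at 59.8 mm.

**Seating:**
- With the bar down, the body's four rail ends read 31.0 to 31.3 mm by depth camera. The plate reads about 11.2, so the body lies flat at about 20 mm.
- The force reading never showed clear contact as the body came down. I judged the seating from depth and pictures.

**Bar:**
- I pressed with the fingers shut, within about 1 mm of the bar's middle. The force was a steady 8 N, then rose to about 21 N with no further travel at the stop.
- The top surface went from about 53 to 41 mm, the full 12 mm.
- After I backed off, it stayed down and level: five readings along it were within 0.4 mm, though its -y end was hidden by the gripper.

**Bystanders:** The tape and the black pedal look in the same place in the final scene view. The pixel difference there was small but not zero, about 10 grey levels. I put that down to noise and shadow.

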